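# Stow the desk markers for driving off

### The arm

A 6-joint arm with a two-finger parallel gripper is mounted at the origin on the work surface. World frame = base frame: x ahead of the robot, y to its left, z up, the work surface at z = 0. Lengths are in m, angles in rad, forces in N, time in s.
With the tool pointing down it reaches from about 0.35 to 0.775 m from the base axis. Payload 7.3 kg.
Tool frame: the origin (TCP) lies on the centre line of the jaws, within the pads' length; the fingertips stand robot.nose_length ahead of it and the grasp point (between the pads) is the TCP (robot.nose_length is the distance from the TCP to the fingertips, in m); z points along the fingers, y is the direction in which the jaws open and shut (so a half turn about z gives the same grasp; the last joint's range is limited). The gripper opens to 92 mm and grips with 3 to 60 N. Pads are 19 mm wide; open, the fingers measure 130 mm over their backs; the gripper's body (75 mm by 190 mm) begins 47 mm behind the grasp point.
Start: joints at [-1.485, 0.342, 1.524, -0, 1.275, -0.146], TCP at [0.121, -0.511, 0.225] pointing down, gripper open.
Joint ranges: [-2.53, 2.53], [-0.77, 2.02], [0.04, 2.7], [-1, 4.14], [0.28, 2.66], [-3.11, 3.11]. Speed limits (rad/s): [2.57, 2.57, 3.14, 3.14, 3.14, 3.14].

### API

Orientations are given as [roll, pitch, yaw] about the fixed x, y, z axes, in that order (R = Rz(yaw) Ry(pitch) Rx(roll)).
In Python, from cell import robot, read_camera gives the robot as it stands.
- The arm moves only by the shell command python3 -m crank 'ROWS' [FORCE]. ROWS is JSON, a list of rows, each a list of 7 numbers: the shift along the tool's x, y, z in cm, then the turn, a rotation vector about the tool's x, y, z in degrees, then the opening, from 0 (shut) to 1 (fully open). In form: [[tx, ty, tz, wx, wy, wz, jaw], ...]. A call has 1 to 5 rows; each row is the pose to reach, as a shift and turn from the pose commanded when the call began, along the tool's axes at that moment; what a row does not reach only later rows make up. A row lasts 1/8 s, in which the tool goes at most 62.5 mm and 10.7 degrees, less where a joint would pass 70% of its speed; a pose out of reach is approached as far as the arm can. A call with a gripper value outside its range is refused whole. The fingers move at their own pace and stop on an object; FORCE is the grip in N (left out, the last holds). Time passes only in rows, so rows that repeat a pose let the fingers close. It gives the time, the measured TCP pose, the force and the opening at its end, in the units of the state.
- robot.observe(): the state, without advancing time (a new reading comes with each control period).
- read_camera(name): name is "scene" or "top" or "wrist"; returns a dict with "frame" (384x512x3 uint8, red, green, blue), "intrinsics" (3x3 intrinsics, pixels), "distortion" ([k1, k2, p1, p2, k3] as OpenCV has them; the pictures are not rectified), "R" (3x3) and "t" (3): a world point X has camera coordinates R X + t. Camera axes: x right, y down, z forward; pixel columns grow to the right and rows downward; lengths in m; the calibration is good to about 2 mm. A picture is of the moment at which its call begins. There is no depth.
- robot.hand_in(): hands the job in, once; it reports no verdict.
The state is a dict: "time": time; "qpos": joint angles; "qvel": joint speeds; "joint_efforts": joint torques, N m; "tool_pos": TCP position; "tool_rot": TCP orientation; "contact_force": force on the tool from outside, world axes, zero at the start; "torque": the same for the moment, N m; "opening": finger opening in m.
Only numpy, scipy, OpenCV 4.12 (cv2) and the standard library are available. Lean on these libraries where they do the work, as an engineer would, in place of code of your own. Each camera call takes 0.05 s, during which the arm holds its last target.

### The job

The cabin is about to move: pull every marker out of the upright holder and lay them in the grey tub that is fixed to the desk. When they are all in, set the white lid on the tub and press it down until it sits flat and both spring catches have snapped over its edges. Leave the mug and the telephone handset where they are.

Things in the scene. Friction and masses are not known exactly. Their poses are not given: they have to be found in the camera images.
- tub: grey open tub fixed to the desk. Outside 171 (x) x 101 (y) x 69 mm high, walls and floor 3 mm; inside 165 x 95 x 66 mm deep. Origin at the centre of its underside, on the desk; x along its length, z up. A spring catch stands in the middle of each long side
- lid: white lid, right way up on the desk. From below: plug 161 x 91 x 5 mm that enters the tub's mouth (2 mm clearance all round), plate 175 x 109 x 5 mm that rests on the rim, grey grip rib in the middle 70 long (x), 14 thick (y), 30 mm high. Origin: centre of the plug's underside; x along its length, z up; plate top z = 10, rib top z = 40 mm. Fits either way round. Home: origin 64 mm above the tub's
- catch_left (a joint): outward travel (m) of the black spring catch on the tub's +y side: 0 at rest, up to 0.010. Its 50 mm wide nose rises 75 to 97 mm above the desk, inner face sloped: the lid's edge pressed down drives it about 3.5 mm out, then it springs back to 0 over the plate. Both catches together need about 6 to 16 N straight down on the lid
- catch_right (a joint): the same for the catch on the tub's -y side
- catch_left_nose (a point): inner lower edge of the left catch's nose, 51 mm from the tub's middle line and 76.5 mm above the desk at rest
- catch_right_nose (a point): the same for the right catch
- holder: black upright holder fixed to the desk, 194 (x) x 36 (y) x 75 mm high, with a row of six square pockets 24 x 24 mm and 70 mm deep, 32 mm apart along its x. Origin at the centre of its underside, z up
- marker_1: dry-wipe marker, a square bar 17 x 17 x 130 mm, white barrel, grey cap end (40 mm), 30 g. Origin at the centre of its foot (barrel end); z along its length to the cap end (top at z = 130 mm). Starts standing loosely, cap up, in a pocket of the holder, its foot 5 mm and top 135 mm above the desk; may lean 0.1 rad. None if absent in this run
- marker_2: another such marker, same size and axes as marker_1; None if absent
- marker_3: another such marker, same size and axes as marker_1; None if absent
- marker_4: another such marker, same size and axes as marker_1; None if absent
- marker_5: another such marker, same size and axes as marker_1; None if absent
- marker_6: another such marker, same size and axes as marker_1; None if absent
- marker_1_mid (a point): middle of marker_1, 65 mm from its foot; None if absent
- marker_2_mid (a point): middle of marker_2, 65 mm from its foot; None if absent
- marker_3_mid (a point): middle of marker_3, 65 mm from its foot; None if absent
- marker_4_mid (a point): middle of marker_4, 65 mm from its foot; None if absent
- marker_5_mid (a point): middle of marker_5, 65 mm from its foot; None if absent
- marker_6_mid (a point): middle of marker_6, 65 mm from its foot; None if absent
- mug: white mug, 80 mm wide, 95 mm high, to be left alone; origin at the centre of its underside
- handset: black telephone handset, 190 x 50 x 36 mm, lying on the desk, to be left alone; origin at the centre of its underside
Things that resemble listed ones, but are neither listed nor needed, are in the scene too. Several things have the shape of the lid; the one meant has the colours described above.

How it is judged:
By the outcome, as a careful person would: the job done as asked, in the order asked, and still so for the second after the job is handed in, with the robot touching nothing.
Of marker_1, marker_2, marker_3, marker_4, marker_5, marker_6 only 4 to 6 are there at a start; the rules pass over those that are not, and their reading is None.
At some moment in a run one of lid may be knocked a few centimetres aside while the robot is not near it.
Once in a run the grip may slacken for a moment while it holds something.
It also fails if it takes over 210 s, if anything falls off the work surface, if the arm or the gripper's body presses on something with over 40 N, if the wrist force passes 120 N, or if a joint passes its speed limit or range.

## Working session

There is one attempt and no reset: what is moved stays moved. The work goes in short steps, Python scripts to look and compute and a shell command to move; the robot and the scene stay as the last step left them, time stands still between calls to the robot, and variables do not carry over. Pictures are saved under pics/ and viewed, and the job is handed in when it is done.

```bash
ls -la; mkdir -p pics
python3 - <<'E'
from cell import robot, read_camera
import cv2
print(robot.observe(), robot.nose_length)
for n in ["scene","top","wrist"]:
    c=read_camera(n); cv2.imwrite(f"pics/{n}0.png",c["frame"][:,:,::-1])
    print(n,c["intrinsics"],c["distortion"],c["R"],c["t"])
E
```

```text
total 12
drwxr-xr-x  3 agent agent 4096 Dec  7 03:23 .
drwxr-xr-x 23 root  root  4096 Dec  7 03:23 ..
drwxr-xr-x  2 agent agent 4096 Dec  7 03:23 pics
{'time': 0.0, 'qpos': array([-1.48500637e+00,  3.42706824e-01,  1.52498724e+00, -2.89864617e-05,
        1.27539754e+00, -1.45985403e-01]), 'qvel': array([-6.14797978e-04, -5.89685601e-04,  1.03949933e-03, -3.01748280e-04,
       -1.12682014e-03, -7.60085933e-05]), 'joint_efforts': array([ 2.26890629e-04, -4.31245458e+01, -2.44221246e+01,  7.17328792e-02,
        5.61536278e-02, -1.47490937e-04]), 'tool_pos': array([ 0.12058153, -0.51055682,  0.22436361]), 'tool_rot': array([-3.14010561e+00, -1.90626238e-04,  2.31783677e-01]), 'contact_force': array([0.57422711, 0.86356688, 0.4322479 ]), 'torque': array([ 0.00844121, -0.00027672, -0.01809608]), 'opening': 0.09156072532182721} 0.019
scene [[465.7046662    0.         264.35202627]
 [  0.         465.7046662  192.36213474]
 [  0.           0.           1.        ]] [-0.14471104  0.          0.          0.          0.        ] [[-0.09408828  0.99555376 -0.00448305]
 [ 0.68091261  0.06106562 -0.72981436]
 [-0.72629567 -0.07171955 -0.68363068]] [ 0.03984401 -0.28580021  1.55958701]
top [[468.58039448   0.         256.60220175]
 [  0.         468.58039448 191.78111392]
 [  0.           0.           1.        ]] [0.03052491 0.         0.         0.         0.        ] [[-0.00547689 -0.99994811 -0.0085897 ]
 [-0.99172902  0.00653299 -0.12818298]
 [ 0.12823245  0.00781661 -0.99171334]] [-0.00361231  0.50913954  1.08206895]
wrist [[337.1309568    0.         253.66541998]
 [  0.         337.1309568  194.07479267]
 [  0.           0.           1.        ]] [-0.02230254  0.          0.          0.          0.        ] [[ 2.28329991e-01 -9.73583434e-01 -8.44236312e-04]
 [-9.36203761e-01 -2.19801319e-01  2.74244230e-01]
 [-2.67185204e-01 -6.18278055e-02 -9.61659706e-01]] [-0.52535145 -0.03234679  0.38999174]
```

View pics/scene0.png

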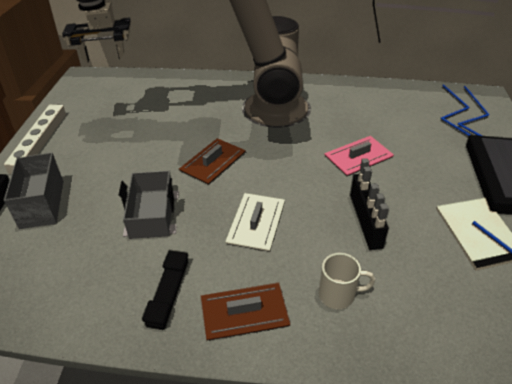

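View pics/top0.png

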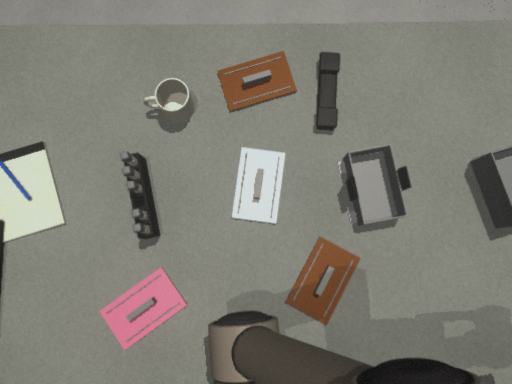

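View pics/wrist0.png

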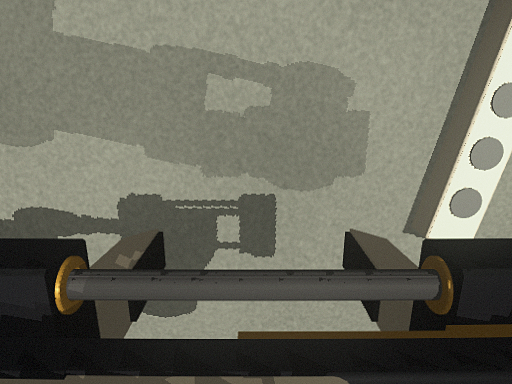

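```bash
cat > h.py <<'E'
import numpy as np, cv2
from cell import robot, read_camera
def und(c,uv):
    return cv2.undistortPoints(np.array(uv,float).reshape(-1,1,2),c["intrinsics"],np.array(c["distortion"],float)).reshape(-1,2)
def cast(c,uv,z):
    p=und(c,uv); R=np.array(c["R"]);t=np.array(c["t"])
    C=-R.T@t; d=np.c_[p,np.ones(len(p))]@R
    s=(z-C[2])/d[:,2]
    return C+d*s[:,None]
def proj(c,X):
    rv=cv2.Rodrigues(np.array(c["R"]))[0]
    return cv2.projectPoints(np.array(X,float).reshape(-1,1,3),rv,np.array(c["t"],float),c["intrinsics"],np.array(c["distortion"],float))[0].reshape(-1,2)
def crop(c,box,s,name,pts=None):
    x0,y0,x1,y1=box
    im=cv2.resize(c["frame"][y0:y1,x0:x1,::-1],None,fx=s,fy=s,interpolation=cv2.INTER_CUBIC)
    if pts is not None:
        for p in pts: cv2.circle(im,(int((p[0]-x0+.5)*s),int((p[1]-y0+.5)*s)),3,(0,255,0),1)
    cv2.imwrite("pics/"+name,im)
E
python3 - <<'E'
from h import *
c=read_camera("top"); print(-c["R"].T@c["t"])
crop(c,(110,140,240,250),6,"t_hold.png"); crop(c,(330,130,430,240),5,"t_tub.png")
hsv=cv2.cvtColor(c["frame"],cv2.COLOR_RGB2HSV)
m=((hsv[...,2]>170)&(hsv[...,1]<60)).astype(np.uint8)
k,l,s,ce=cv2.connectedComponentsWithStats(m)
for i in range(1,k):
    if s[i,4]>150: print(s[i],ce[i], cv2.minAreaRect(np.argwhere(l==i)[:,::-1].astype(np.float32)))
E
```

```text
[ 0.36615232 -0.01539643  1.1383342 ]
[145  78  44  33 273] [168.84981685  98.67399267] ((169.53919982910156, 95.63658142089844), (32.65380096435547, 38.40476989746094), 43.02506637573242)
[ 232  147   53   76 2867] [258.36588769 184.54586676] ((258.1921691894531, 184.55894470214844), (45.3321533203125, 71.23623657226562), 7.594643592834473)
[   0  150   64   91 4018] [ 28.46142359 196.49925336] ((24.433156967163086, 195.01748657226562), (78.1959228515625, 62.326412200927734), 75.3236083984375)
```

View pics/t_hold.png

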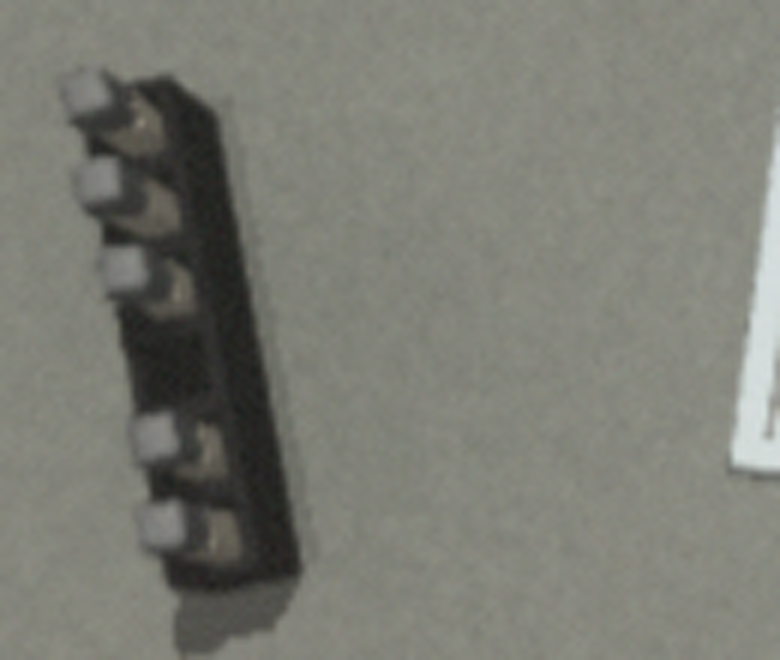

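View pics/t_tub.png

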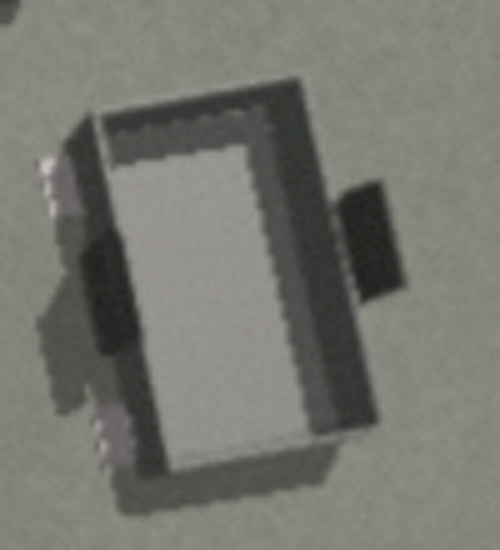

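Run:
```python
from h import *
c=read_camera("top")
def px(p,o,s): return [((a+.5)/s+o[0]-.5,(b+.5)/s+o[1]-.5) for a,b in p]
tub=px([(95,112),(300,78),(378,425),(165,472)],(330,130),5)
T=cast(c,tub,.069); print("tub",T.round(4)); print([np.linalg.norm(T[i]-T[(i+1)%4]).round(4) for i in range(4)], T.mean(0))
caps=px([(90,97),(102,182),(128,270),(157,437),(165,523)],(110,140),6)
M=cast(c,caps,.135); print("caps",M.round(4)); print(np.diff(M,axis=0).round(4))
bases=px([(140,125),(160,207),(178,288),(212,447),(222,533)],(110,140),6)
B=cast(c,bases,.085);print("where they leave the holder",B.round(4))
H=cast(c,px([(113,80),(175,78),(300,575),(167,590)],(110,140),6),.075);print("hold",H.round(4))
hsv=cv2.cvtColor(c["frame"],cv2.COLOR_RGB2HSV)
m=((hsv[...,2]>170)&(hsv[...,1]<60)).astype(np.uint8); m[:,:220]=0;m[:,300:]=0
r=cv2.minAreaRect(cv2.findContours(m,0,1)[0][0].astype(np.float32)); 
P=cast(c,cv2.boxPoints(r),.008);print("lid",P.round(4),P.mean(0),[np.linalg.norm(P[i]-P[(i+1)%4]).round(4) for i in range(3)])
crop(c,(220,130,300,240),6,"t_lid.png")
```

```text
tub [[ 0.5961 -0.2209  0.069 ]
 [ 0.6113 -0.316   0.069 ]
 [ 0.4499 -0.3445  0.069 ]
 [ 0.429  -0.2475  0.069 ]]
[np.float64(0.0963), np.float64(0.1639), np.float64(0.0993), np.float64(0.1692)] [ 0.52156125 -0.28220471  0.069     ]
caps [[0.577  0.2799 0.135 ]
 [0.5456 0.2747 0.135 ]
 [0.5134 0.2644 0.135 ]
 [0.4529 0.2523 0.135 ]
 [0.4222 0.2485 0.135 ]]
[[-0.0314 -0.0053  0.    ]
 [-0.0323 -0.0103  0.    ]
 [-0.0605 -0.0121  0.    ]
 [-0.0308 -0.0037  0.    ]]
where they leave the holder [[0.5765 0.2753 0.085 ]
 [0.5448 0.2669 0.085 ]
 [0.5137 0.2592 0.085 ]
 [0.4533 0.2449 0.085 ]
 [0.4211 0.2403 0.085 ]]
hold [[0.5962 0.289  0.075 ]
 [0.5969 0.2651 0.075 ]
 [0.4056 0.2129 0.075 ]
 [0.4003 0.2628 0.075 ]]
lid [[ 0.4516  0.0557  0.008 ]
 [ 0.6256  0.0327  0.008 ]
 [ 0.6098 -0.0777  0.008 ]
 [ 0.4365 -0.0527  0.008 ]] [ 0.53086985 -0.01050526  0.008     ] [np.float64(0.1756), np.float64(0.1116), np.float64(0.1751)]
```

View pics/t_lid.png

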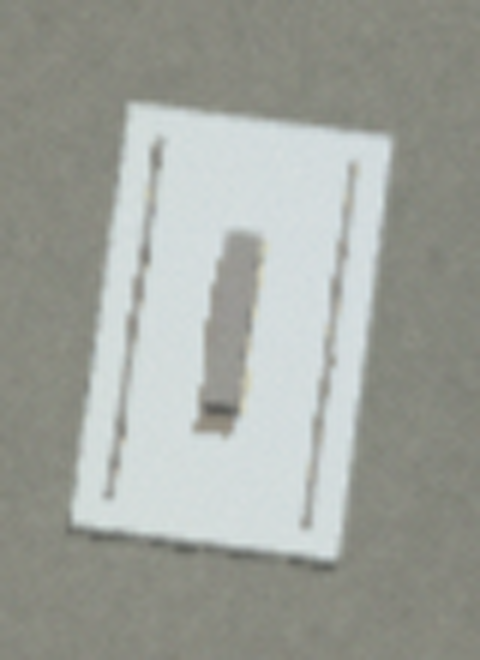

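```bash
cat > go.py <<'E'
import sys
from h import *
from scipy.spatial.transform import Rotation as Ro
# go.py x y z(mm) yaw tau(deg)
def rel(P,Rt):
    s=robot.observe(); R0=Ro.from_euler('xyz',s["tool_rot"])
    d=R0.inv().apply(np.array(P)-s["tool_pos"])*100
    w=np.degrees((R0.inv()*Rt).as_rotvec())
    return d,w
def rot(yaw,tau): return Ro.from_euler('z',yaw,degrees=True)*Ro.from_euler('y',tau,degrees=True)*Ro.from_euler('x',180,degrees=True)
if __name__=="__main__":
    a=list(map(float,sys.argv[1:]))
    d,w=rel(np.array(a[:3])/1000,rot(a[3],a[4]))
    s=robot.observe()
    print("shift cm",d.round(2),"rot deg",w.round(1),"| t",round(s["time"],2),"pos",(s["tool_pos"]*1000).round(1),"rot",np.degrees(s["tool_rot"]).round(1),"F",s["contact_force"].round(1),"open",round(s["opening"]*1000,1),"q",s["qpos"].round(2))
E
python3 go.py 450 -50 230 11.5 0; python3 go.py 578 281 190 11.5 0
```

```text
shift cm [ 42.64 -37.28  -0.5 ] rot deg [-0.  -0.   1.8] | t 0.25 pos [ 120.6 -510.8  224.7] rot [-180.    -0.    13.3] F [-0.2  0.7 -0. ] open 92.0 q [-1.49  0.34  1.52 -0.    1.28 -0.15]
shift cm [ 62.7  -66.56   3.52] rot deg [-0.  -0.   1.8] | t 0.25 pos [ 120.6 -510.8  224.7] rot [-180.    -0.    13.3] F [-0.2  0.7 -0. ] open 92.0 q [-1.49  0.34  1.52 -0.    1.28 -0.15]
```

```bash
python3 -m crank '[[8,-7.5,0,0,0,0.4,1],[17,-15,0,0,0,0.8,1],[25.5,-22.4,0,0,0,1.2,1],[34,-30,0,0,0,1.6,1],[42.6,-37.3,0,0,0,1.8,1]]' 25;  python3 go.py 578 281 190 11.5 0
```

```text
time: 0.88
tool_pos: [0.302, -0.2543, 0.2252]
tool_rot: [3.141, -0.0, 0.2]
contact_force: [0.3, -0.8, 0.5]
opening: 0.092
shift cm [ 37.66 -47.     3.5 ] rot deg [ 0.  -0.  -0.1] | t 0.88 pos [ 302.  -254.3  225.2] rot [180.   -0.   11.4] F [ 0.3 -0.8  0.5] open 92.0 q [-0.89  0.1   1.84  0.    1.2   0.48]
```

```bash
python3 -m crank '[[8,-8,0,0,0,0,1],[16,-16,0,0,0,0,1],[23,-25,0,0,0,0,1],[30,-33,0,0,0,0,1],[37.6,-42,0,0,0,0,1]]';  python3 go.py 578 281 190 11.5 0
```

```text
time: 1.5
tool_pos: [0.4636, 0.0132, 0.2252]
tool_rot: [3.141, -0.001, 0.201]
contact_force: [0.7, -1.4, 0.4]
opening: 0.0917
shift cm [ 16.54 -23.96   3.51] rot deg [ 0. -0. -0.] | t 1.5 pos [463.6  13.2 225.2] rot [180.   -0.   11.5] F [ 0.7 -1.4  0.4] open 91.7 q [-0.14  0.23  1.68 -0.    1.23  1.23]
```

Run:
```python
from h import *
c=read_camera("wrist"); cv2.imwrite("pics/w1.png",c["frame"][:,:,::-1])
```

```text
(no output)
```

View pics/w1.png

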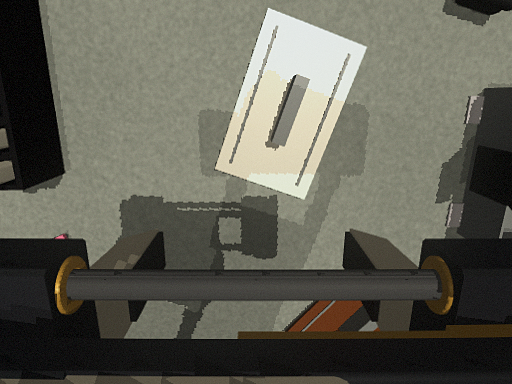

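```bash
python3 go.py 400 240 225 11.5 0
```

```text
shift cm [ -2.01 -22.94   0.08] rot deg [-0.2 -0.2  0.2] | t 1.55 pos [466.2  19.4 225.1] rot [-179.8   -0.2   11.7] F [0.8 3.5 0.4] open 92.1 q [-0.13  0.23  1.68  0.    1.23  1.24]
```

```bash
python3 -m crank '[[-0.5,-6,0,0,0,0,1],[-1,-12,0,0,0,0,1],[-1.5,-18,0,0,0,0,1],[-2,-22.9,0,0,0,0,1],[-2,-22.9,0,0,0,0,1]]'
python3 - <<'E'
from h import *
c=read_camera("wrist"); cv2.imwrite("pics/w2.png",c["frame"][:,:,::-1])
M=np.array([[0.577,0.2799,.135],[0.5456,0.2747,.135],[0.5134,0.2644,.135],[0.4529,0.2523,.135],[0.4222,0.2485,.135]])
print(proj(c,M))
E
python3 go.py 578 281 190 11.5 0
```

```text
time: 2.17
tool_pos: [0.3964, 0.2342, 0.2249]
tool_rot: [-3.141, 0.0, 0.206]
contact_force: [-0.7, -1.0, 0.2]
opening: 0.0917
[[239.25745353 -84.13858952]
 [237.80221366 -27.64269567]
 [243.642009    28.21838572]
 [243.72601699 121.01975468]
 [240.70916345 163.02901886]]
shift cm [18.7  -1.08  3.48] rot deg [0.  0.  0.2] | t 2.23 pos [397.1 232.6 224.9] rot [180.    0.   11.7] F [-0.1  0.2  0.7] open 91.9 q [ 0.36  0.22  1.69 -0.    1.23  1.73]
```

View pics/w2.png

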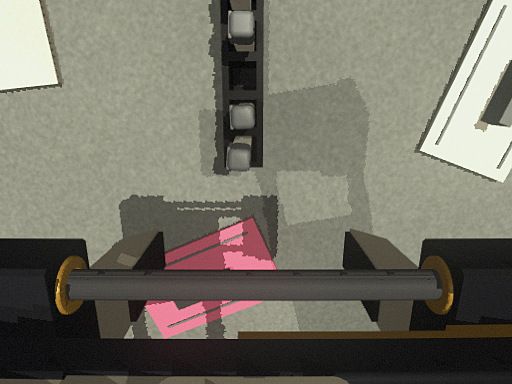

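```bash
python3 -m crank '[[6,-0.3,1,0,0,0,1],[12,-0.7,2,0,0,0,1],[18.8,-1,3.5,0,0,0,1],[18.8,-1,6,0,0,0,1],[18.8,-1,6,0,0,0,1]]'
python3 - <<'E'
from h import *
c=read_camera("wrist"); cv2.imwrite("pics/w3.png",c["frame"][:,:,::-1])
E
python3 go.py 579 281 113 11.5 0
```

```text
time: 2.85
tool_pos: [0.5796, 0.2765, 0.1618]
tool_rot: [3.14, 0.006, 0.198]
contact_force: [-0.5, 0.1, -0.2]
opening: 0.0918
shift cm [ 0.02 -0.41  5.09] rot deg [ 0.   0.2 -0.1] | t 2.9 pos [579.8 277.1 163.9] rot [180.    0.2  11.4] F [-0.6 -0.7  0.4] open 91.8 q [ 0.33  0.61  1.26 -0.    1.28  1.7 ]
```

View pics/w3.png

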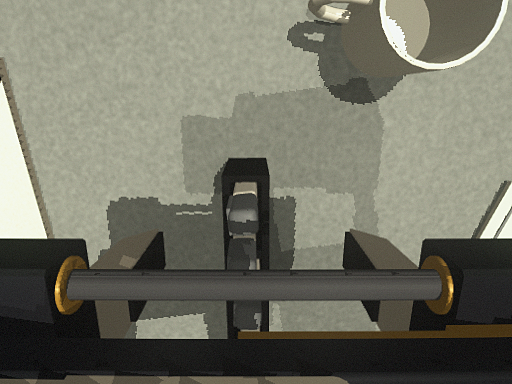

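Run:
```python
from h import *
c=read_camera("wrist"); s=robot.observe(); p=s["tool_pos"]
print(proj(c,[p,[p[0],p[1],.135],[0.578,.280,.135],[.546,.275,.135]]))
crop(c,(180,140,320,280),5,"w3c.png")
```

```text
[[250.99792471 250.19243487]
 [251.32350187 227.89285362]
 [246.82641316 230.27063976]
 [244.94398165 278.37800095]]
```

View pics/w3c.png

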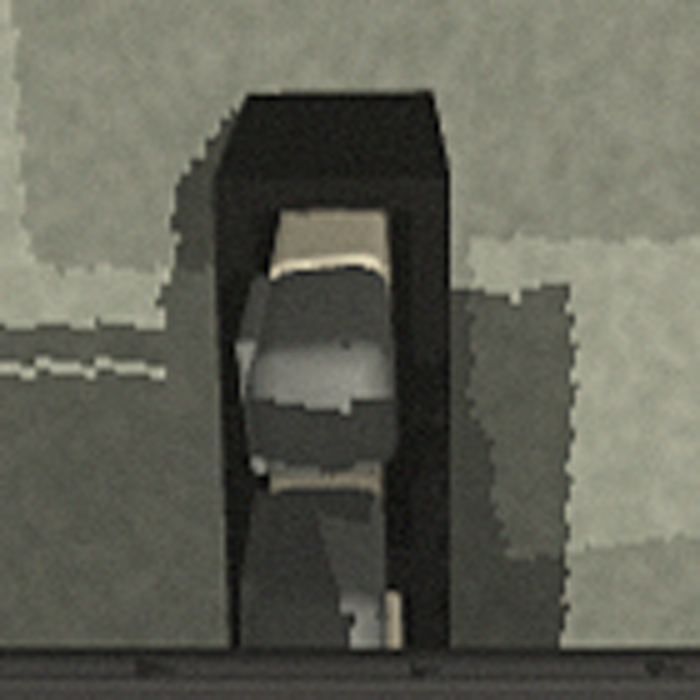

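Run:
```python
from h import *
c=read_camera("wrist")
print(cast(c,[(180+332/5,140+174/5)],.075), cast(c,[(180+340/5,140+93/5)],.0), cast(c,[(180+320/5,140+405/5)],.135),cast(c,[(180+330/5,140+270/5),(180+330/5,140+210/5)],.085))
print(-c["R"].T@c["t"],robot.observe()["tool_pos"])
```

```text
[[0.59776705 0.28587078 0.075     ]] [[0.59703594 0.28566954 0.        ]] [[0.58320656 0.28328842 0.135     ]] [[0.58570765 0.28362736 0.085     ]
 [0.59466737 0.28536368 0.085     ]]
[0.65383873 0.29168712 0.3244667 ] [0.58014439 0.27809204 0.1664097 ]
```

```bash
python3 go.py 580 282 113 11.5 0; python3 -m crank '[[0,-0.4,2.5,0,0,0,1],[0,-0.4,5.2,0,0,0,1],[0,-0.4,5.2,0,0,0,0.1],[0,-0.4,5.2,0,0,0,0.1],[0,-0.4,5.2,0,0,0,0.1]]' 25;python3 -m crank '[[0,0,0,0,0,0,0.1],[0,0,0,0,0,0,0.1],[0,0,0,0,0,0,0.1]]' 25; python3 go.py 580 282 113 11.5 0
```

```text
shift cm [ 0.06 -0.39  5.34] rot deg [ 0.  -0.1 -0.1] | t 3.0 pos [580.1 278.1 166.4] rot [ 1.80e+02 -1.00e-01  1.14e+01] F [0.6 0.1 0.5] open 91.9 q [ 0.33  0.6   1.26 -0.    1.28  1.7 ]
time: 3.62
tool_pos: [0.58, 0.2831, 0.115]
tool_rot: [-3.141, -0.003, 0.2]
contact_force: [-0.1, -0.2, 0.7]
opening: 0.0667
time: 4.0
tool_pos: [0.5791, 0.2828, 0.113]
tool_rot: [3.142, 0.0, 0.2]
contact_force: [0.3, 0.1, 0.1]
opening: 0.0362
shift cm [0.07 0.1  0.  ] rot deg [ 0.  0. -0.] | t 4.0 pos [579.1 282.8 113. ] rot [180.    0.   11.5] F [0.3 0.1 0.1] open 36.2 q [ 0.34  0.66  1.32 -0.    1.17  1.71]
```

```bash
python3 -m crank '[[0,0,0,0,0,0,0.05],[0,0,0,0,0,0,0.05],[0,0,0,0,0,0,0.05]]' 25; python3 -m crank '[[0,0,0,0,0,0,0.05],[0,0,-3,0,0,0,0.05],[0,0,-7,0,0,0,0.05],[0,0,-12,0,0,0,0.05],[0,0,-13,0,0,0,0.05]]' ; python3 go.py 480 -270 250 9.5 0
```

```text
time: 4.38
tool_pos: [0.5791, 0.2828, 0.1129]
tool_rot: [3.141, 0.0, 0.2]
contact_force: [0.5, 0.1, 0.3]
opening: 0.0176
time: 5.0
tool_pos: [0.5806, 0.2834, 0.2473]
tool_rot: [-3.141, -0.007, 0.2]
contact_force: [0.6, -0.3, -0.4]
opening: 0.0172
shift cm [-20.87  52.23  -0.47] rot deg [-0.1 -0.4  2. ] | t 5.0 pos [580.6 283.4 247.3] rot [-179.9   -0.4   11.5] F [ 0.6 -0.3 -0.4] open 17.2 q [ 0.34  0.55  1.12 -0.    1.46  1.71]
```

```bash
python3 -m crank '[[-4,9,0,0,0,1,0.05],[-8,18,0,0,0,2,0.05],[-12,27,0,0,0,2,0.05],[-16,36,0,0,0,2,0.05],[-20.9,45,0,0,0,2,0.05]]' ; python3 go.py 470 -290 250 9.5 0;python3 go.py 470 -290 220 9.5 -38
```

```text
time: 5.62
tool_pos: [0.5085, -0.0236, 0.2423]
tool_rot: [-3.141, 0.001, 0.166]
contact_force: [1.0, -0.5, -0.3]
opening: 0.0172
shift cm [-8.19 25.64 -0.77] rot deg [-0.   0.1 -0. ] | t 5.62 pos [508.5 -23.6 242.3] rot [-1.8e+02  1.0e-01  9.5e+00] F [ 1.  -0.5 -0.3] open 17.2 q [-0.2   0.3   1.54 -0.    1.31  1.21]
shift cm [-8.19 25.64  2.23] rot deg [-0.  38.1 -0. ] | t 5.62 pos [508.5 -23.6 242.3] rot [-1.8e+02  1.0e-01  9.5e+00] F [ 1.  -0.5 -0.3] open 17.2 q [-0.2   0.3   1.54 -0.    1.31  1.21]
```

```bash
python3 -m crank '[[-2,5.2,0,0,8,0,0.05],[-4,10.4,0,0,16,0,0.05],[-6,15.6,0,0,24,0,0.05],[-7.5,20.8,0,0,32,0,0.05],[-8.2,25.6,0,0,38,0,0.05]]' ; python3 go.py 470 -290 220 9.5 -38
python3 - <<'E'
from h import *
c=read_camera("wrist"); cv2.imwrite("pics/w4.png",c["frame"][:,:,::-1])
c=read_camera("top"); cv2.imwrite("pics/t4.png",c["frame"][:,:,::-1])
E
```

```text
time: 6.25
tool_pos: [0.4705, -0.2838, 0.2429]
tool_rot: [-3.141, -0.658, 0.165]
contact_force: [0.8, 0.1, -0.6]
opening: 0.0172
shift cm [-1.52  0.6   1.72] rot deg [-0.   0.3 -0. ] | t 6.25 pos [ 470.5 -283.8  242.9] rot [-179.9  -37.7    9.5] F [ 0.8  0.1 -0.6] open 17.2 q [-1.03  0.2   1.87  0.77  0.96 -0.05]
```

View pics/w4.png

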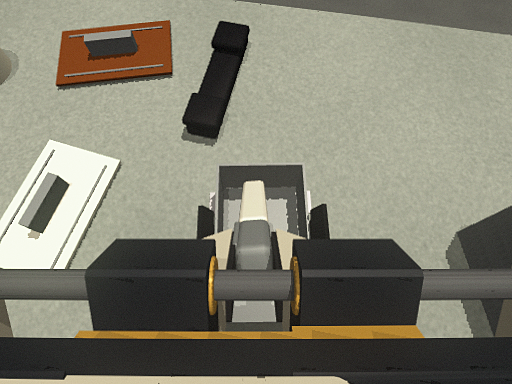

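View pics/t4.png

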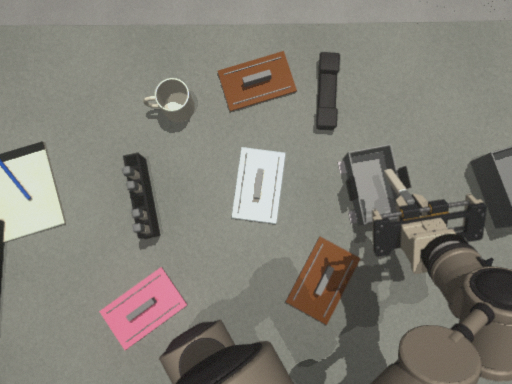

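Run:
```python
from h import *
c=read_camera("wrist")
crop(c,(190,150,340,250),5,"w4c.png")
P=cast(c,[(219,165.5),(303,165.5)],.069);print(P,np.linalg.norm(P[0]-P[1]))
th=np.radians(9.6);u=np.array([np.cos(th),np.sin(th)])
print(P[:,:2].mean(0)-.0855*u)
```

```text
[[ 0.59384867 -0.23114526  0.069     ]
 [ 0.60843196 -0.32517858  0.069     ]] 0.09515743753442923
[ 0.51683765 -0.29242065]
```

View pics/w4c.png

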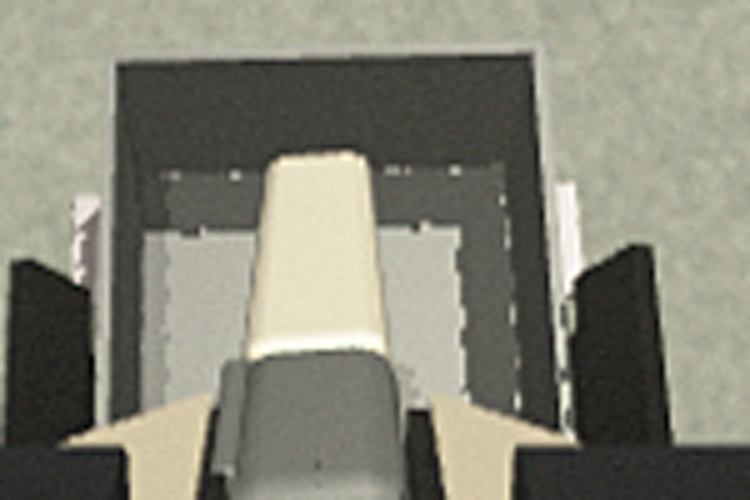

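```bash
python3 - <<'E'
from h import *
c=read_camera("wrist")
crop(c,(190,150,340,250),5,"w4d.png")
def q(a,b,z): return cast(c,[(190+(a+.5)/5-.5,150+(b+.5)/5-.5)],z)[0]
L=q(108,55,.069);R=q(545,45,.069);print(L,R,np.linalg.norm(L-R))
d=(R-L)/np.linalg.norm(R-L);u=np.array([-d[1],d[0]]);print("yaw",np.degrees(np.arctan2(u[1],u[0])),"centre",(L+R)[:2]/2-.0855*u)
a,b=q(90,440,.069),q(565,440,.069);print("walls",a,b,np.linalg.norm(a-b))
E
python3 go.py 470 -290 220 9.5 -38
```

```text
[ 0.59852511 -0.21687483  0.069     ] [ 0.61643171 -0.31494483  0.069     ] 0.09969137745642914
yaw 10.347647945337384 centre [ 0.52336898 -0.28126737]
walls [ 0.50995704 -0.23130381  0.069     ] [ 0.52535036 -0.32907273  0.069     ] 0.09897330950165181
shift cm [-1.36  0.62  1.65] rot deg [-0.1  0.7 -0.3] | t 6.45 pos [ 469.8 -283.9  241.4] rot [-179.6  -37.3    9.1] F [ 0.3  0.6 -0.2] open 17.8 q [-1.03  0.21  1.86  0.76  0.96 -0.04]
```

View pics/w4d.png

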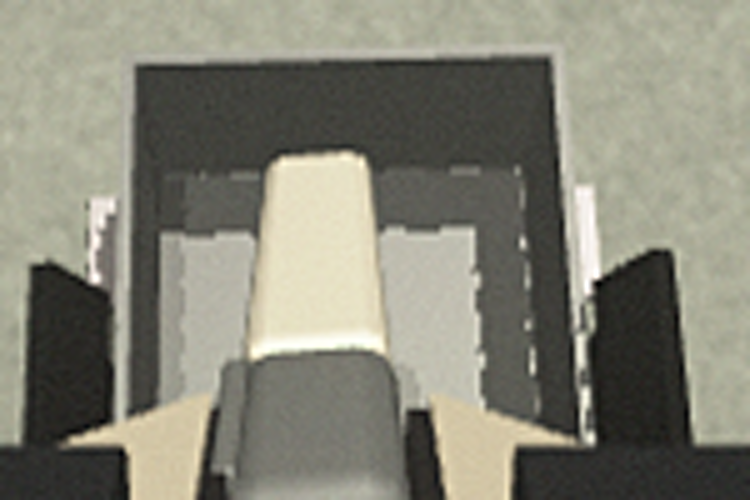

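```bash
cat >> h.py <<'E'
import pickle
def snap(cam,name):
    c=read_camera(cam); pickle.dump(c,open(f"/tmp/{name}.pkl","wb")); cv2.imwrite(f"pics/{name}.png",c["frame"][:,:,::-1]); return c
def load(name): return pickle.load(open(f"/tmp/{name}.pkl","rb"))
E
python3 -m crank '[[0,0,0,0,0,0,0.05],[0,0,0,0,0,0,0.05]]'
python3 - <<'E'
from h import *
c=snap("wrist","w5")
crop(c,(190,150,340,250),5,"w5c.png")
E
```

```text
time: 6.7
tool_pos: [0.472, -0.2808, 0.243]
tool_rot: [-3.139, -0.653, 0.168]
contact_force: [0.5, 0.2, -0.5]
opening: 0.0169
```

View pics/w5c.png

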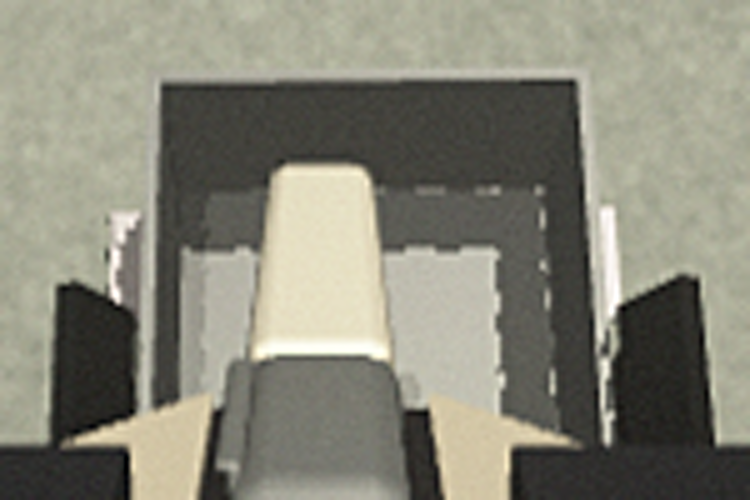

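```bash
python3 - <<'E'
from h import *
c=load("w5")
def q(a,b,z): return cast(c,[(190+(a+.5)/5-.5,150+(b+.5)/5-.5)],z)[0]
L=q(152,74,.069);R=q(590,68,.069);print(L,R,np.linalg.norm(L-R))
d=(R-L)/np.linalg.norm(R-L);u=np.array([-d[1],d[0]]);print("yaw",np.degrees(np.arctan2(u[1],u[0])),"centre",(L+R)[:2]/2-.0855*u)
E
# TCP target for foot at local x=70,y=0
python3 - <<'E'
import numpy as np
for yw in (9.6,):
    u=np.array([np.cos(np.radians(yw)),np.sin(np.radians(yw))]); print(np.array([522,-283])+4*u)
E
python3 go.py 525 -282 160 9.6 -38;python3 go.py 525 -282 97 9.6 -38
```

```text
[ 0.59898932 -0.22097613  0.069     ] [ 0.617207   -0.31932745  0.069     ] 0.10002432556972302
yaw 10.493993048408463 centre [ 0.52402823 -0.28572411]
[ 525.94398415 -282.33292501]
shift cm [-0.92  1.01  9.75] rot deg [-0.2  0.6  0. ] | t 6.75 pos [ 472. -281.  243.] rot [-179.9  -37.4    9.7] F [ 0.4  0.2 -0.6] open 17.0 q [-1.02  0.2   1.86  0.76  0.96 -0.04]
shift cm [-4.75  1.02 14.76] rot deg [-0.2  0.6  0. ] | t 6.75 pos [ 472. -281.  243.] rot [-179.9  -37.4    9.7] F [ 0.4  0.2 -0.6] open 17.0 q [-1.02  0.2   1.86  0.76  0.96 -0.04]
```

```bash
python3 go.py 530 -300 150 10 -38;python3 go.py 530 -300 98 10 -38
```

```text
shift cm [-1.37  2.87 10.66] rot deg [ 0.1  0.6 -0.3] | t 6.75 pos [ 472. -281.  243.] rot [-179.9  -37.4    9.7] F [ 0.4  0.2 -0.6] open 17.0 q [-1.02  0.2   1.86  0.76  0.96 -0.04]
shift cm [-4.53  2.88 14.79] rot deg [ 0.1  0.6 -0.3] | t 6.75 pos [ 472. -281.  243.] rot [-179.9  -37.4    9.7] F [ 0.4  0.2 -0.6] open 17.0 q [-1.02  0.2   1.86  0.76  0.96 -0.04]
```

```bash
python3 -m crank '[[-0.4,1.5,4,0,0.3,-0.1,0.05],[-1.4,2.9,10.6,0,0.6,-0.3,0.05],[-3,2.9,12.7,0,0.6,-0.3,0.05],[-4.5,2.9,14.8,0,0.6,-0.3,0.05],[-4.5,2.9,14.8,0,0.6,-0.3,0.05]]'; python3 go.py 530 -300 98 10 -38
```

```text
time: 7.38
tool_pos: [0.5296, -0.3, 0.0963]
tool_rot: [-3.138, -0.662, 0.171]
contact_force: [-0.5, 0.8, 0.4]
opening: 0.0173
shift cm [ 0.13  0.01 -0.12] rot deg [-0.1  0.  -0.2] | t 7.38 pos [ 529.6 -300.    96.3] rot [-179.8  -38.     9.8] F [-0.5  0.8  0.4] open 17.3 q [-0.94  0.52  1.9   1.04  0.7  -0.37]
```

Run:
```python
from h import *
c=snap("wrist","w6")
```

```text
(no output)
```

View pics/w6.png

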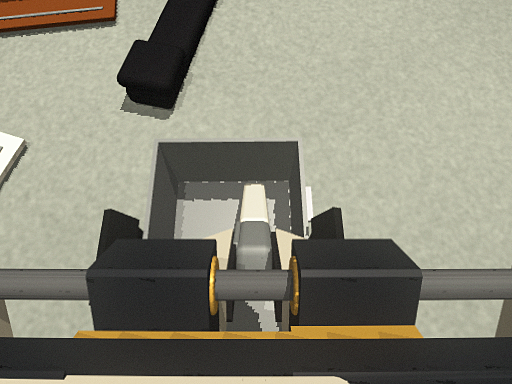

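```bash
python3 -m crank '[[0,0,0.3,0,0,0,0.05],[0,0,0.3,0,0,0,0.3],[0,0,0.3,0,0,0,0.3],[0,0,-1,0,0,0,0.3],[0,0,-5,0,0,0,0.3]]'; python3 -m crank '[[0,0,-3,0,0,0,0.5],[0,0,-6,0,0,0,0.5]]'
python3 - <<'E'
from h import *
c=snap("wrist","w7")
E
```

```text
time: 8.05
tool_pos: [0.4984, -0.3064, 0.137]
tool_rot: [-3.14, -0.663, 0.171]
contact_force: [0.1, -0.8, -0.1]
opening: 0.0274
time: 8.3
tool_pos: [0.4615, -0.3137, 0.1859]
tool_rot: [3.139, -0.664, 0.172]
contact_force: [-0.2, 0.5, 0.3]
opening: 0.0426
```

View pics/w7.png

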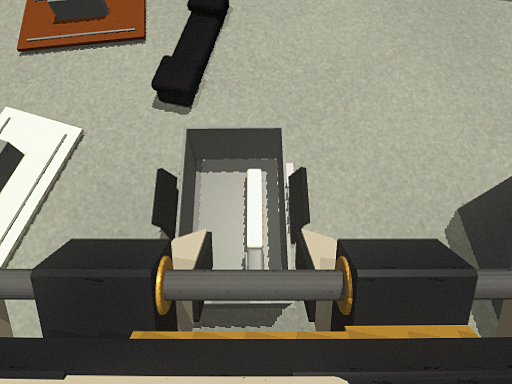

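```bash
python3 go.py 460 -100 230 10.5 -10; python3 go.py 548 275 190 11.5 0
```

```text
shift cm [  5.4  -21.19  -1.17] rot deg [  0.6 -28.1  -0.6] | t 8.35 pos [ 461.  -315.   188.7] rot [179.6 -38.1  10. ] F [ 1.9 -0.9  2.9] open 44.5 q [-1.09  0.31  1.9   0.85  0.9  -0.23]
shift cm [ 14.86 -56.69  11.07] rot deg [  0.9 -38.1  -1.6] | t 8.35 pos [ 461.  -315.   188.7] rot [179.6 -38.1  10. ] F [ 1.9 -0.9  2.9] open 44.5 q [-1.09  0.31  1.9   0.85  0.9  -0.23]
```

```bash
python3 -m crank '[[1.5,-4,-1.2,0,-6,0,0.5],[2.8,-10,-1.2,0,-13,0,0.5],[4,-15.5,-1.2,0,-20,0,0.5],[5.4,-21.2,-1.2,0,-28,0,0.5],[5.4,-24,-1.2,0,-30,0,0.5]]'; python3 go.py 548 275 190 11.5 0
```

```text
time: 8.98
tool_pos: [0.4571, -0.0694, 0.2284]
tool_rot: [3.138, -0.14, 0.172]
contact_force: [1.4, 0.8, -0.5]
opening: 0.0459
shift cm [ 14.16 -32.41   5.75] rot deg [ 0.3 -8.  -1.7] | t 8.97 pos [457.1 -69.4 228.4] rot [179.8  -8.    9.8] F [ 1.4  0.8 -0.5] open 45.9 q [-0.36  0.15  1.79  0.08  1.09  1.  ]
```

```bash
python3 -m crank '[[2,-6,0.5,0,-2,0,0.5],[5,-12,2,0,-4,-0.8,0.5],[8,-18,3.5,0,-6,-1.7,0.5],[11.5,-24.5,4.8,0,-8,-1.7,0.5],[14.2,-31,5.8,0,-8,-1.7,0.5]]'; python3 go.py 548 275 190 11.5 0;python3 go.py 548 275 113 11.5 0
```

```text
time: 9.6
tool_pos: [0.5421, 0.2286, 0.1921]
tool_rot: [3.138, -0.001, 0.2]
contact_force: [0.9, -0.5, -0.7]
opening: 0.046
shift cm [ 1.5  -4.44  0.2 ] rot deg [ 0.2 -0.  -0.1] | t 9.6 pos [542.1 228.6 192.1] rot [179.8  -0.   11.4] F [ 0.9 -0.5 -0.7] open 46.0 q [ 0.27  0.48  1.39 -0.    1.26  1.64]
shift cm [ 1.49 -4.46  7.9 ] rot deg [ 0.2 -0.  -0.1] | t 9.6 pos [542.1 228.6 192.1] rot [179.8  -0.   11.4] F [ 0.9 -0.5 -0.7] open 46.0 q [ 0.27  0.48  1.39 -0.    1.26  1.64]
```

```bash
python3 -m crank '[[1,-3,0,0,0,0,0.5],[1,-3,0,0,0,0,0.5],[1,-3,0,0,0,0,0.5]]'; python3 go.py 548 275 113 11.5 0
python3 - <<'E'
from h import *
c=snap("wrist","w8")
E
```

```text
time: 9.98
tool_pos: [0.545, 0.2573, 0.1924]
tool_rot: [3.138, -0.001, 0.2]
contact_force: [-0.1, 0.2, 0.1]
opening: 0.0456
shift cm [ 0.64 -1.7   7.93] rot deg [ 0.2 -0.  -0. ] | t 9.97 pos [545.  257.3 192.4] rot [179.8  -0.   11.5] F [-0.1  0.2  0.1] open 45.6 q [ 0.32  0.51  1.35 -0.    1.28  1.69]
```

View pics/w8.png

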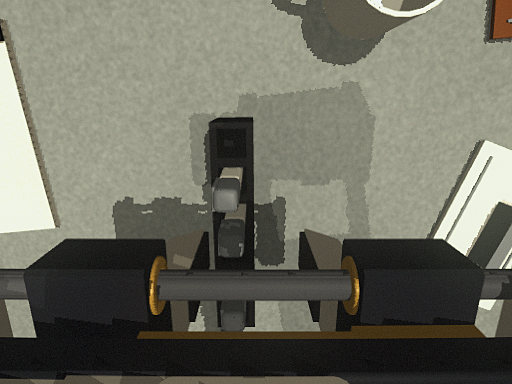

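Run:
```python
from h import *
c=load("w8"); crop(c,(180,110,300,270),4,"w8c.png")
print(cast(c,[(227,196),(231,241)],.135))
```

```text
[[0.55352929 0.27610656 0.135     ]
 [0.52199324 0.26765291 0.135     ]]
```

View pics/w8c.png

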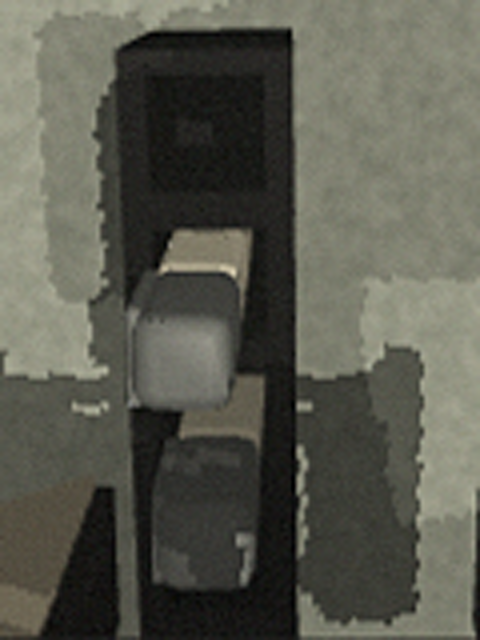

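```bash
python3 -m crank '[[0.8,-1.8,1,0,0,0,0.5],[0.8,-1.8,4,0,0,0,0.5],[0.8,-1.8,8,0,0,0,0.5],[0.8,-1.8,8,0,0,0,0.1],[0.8,-1.8,8,0,0,0,0.05]]'; python3 -m crank '[[0,0,0,0,0,0,0.05],[0,0,0,0,0,0,0.05],[0,0,-1,0,0,0,0.05],[0,0,-7,0,0,0,0.05],[0,0,-12,0,0,0,0.05]]' ; python3 go.py 480 -270 250 10 -20
```

```text
time: 10.65
tool_pos: [0.5505, 0.2776, 0.1134]
tool_rot: [3.139, -0.003, 0.2]
contact_force: [0.2, -0.1, -0.4]
opening: 0.0304
time: 11.28
tool_pos: [0.5495, 0.2776, 0.2348]
tool_rot: [3.139, -0.002, 0.2]
contact_force: [1.2, 0.1, 0.2]
opening: 0.0169
shift cm [-17.7   52.28  -1.4 ] rot deg [-0.1 19.9  1.5] | t 11.28 pos [549.5 277.6 234.8] rot [ 1.798e+02 -1.000e-01  1.150e+01] F [1.2 0.1 0.2] open 16.9 q [ 0.35  0.5   1.24 -0.    1.4   1.72]
```

```bash
python3 -m crank '[[-3,9,-1,0,0,0,0.05],[-7,18,-1,0,0,0,0.05],[-10,27,-1,0,0,0,0.05],[-13,36,-1,0,0,0.7,0.05],[-16,45,-1,0,5,1.5,0.05]]' ; python3 go.py 485 -270 190 10 -38
```

```text
time: 11.9
tool_pos: [0.5042, -0.033, 0.2432]
tool_rot: [3.139, -0.091, 0.175]
contact_force: [0.6, 0.1, -0.5]
opening: 0.0165
shift cm [-6.47 22.99  4.82] rot deg [ 0.2 32.8  0.1] | t 11.9 pos [504.2 -33.  243.2] rot [179.8  -5.2  10. ] F [ 0.6  0.1 -0.5] open 16.5 q [-0.24  0.24  1.62  0.04  1.2   1.15]
```

```bash
python3 -m crank '[[-1.5,5,0,0,7,0,0.05],[-3,10,0,0,14,0,0.05],[-4.5,15,1,0,21,0,0.05],[-6,20,2,0,28,0,0.05],[-6.5,23,3.5,0,32.8,0,0.05]]' ;python3 -m crank '[[0,0,0,0,0,0,0.05],[0,0,0,0,0,0,0.05]]'; python3 go.py 524 -267 140 10 -38;  python3 go.py 524 -267 94 10 -38;python3 - <<'E'
from h import *
c=snap("wrist","w9")
E
```

```text
time: 12.52
tool_pos: [0.4831, -0.267, 0.205]
tool_rot: [3.136, -0.657, 0.178]
contact_force: [0.8, 0.3, -1.1]
opening: 0.0167
time: 12.78
tool_pos: [0.4832, -0.2644, 0.204]
tool_rot: [-3.141, -0.652, 0.175]
contact_force: [-0.1, 0.4, -0.3]
opening: 0.017
shift cm [-0.72  0.97  7.49] rot deg [-0.1  0.7  0. ] | t 12.78 pos [ 483.2 -264.4  204. ] rot [-180.   -37.3   10.1] F [-0.1  0.4 -0.3] open 17.0 q [-0.98  0.25  1.93  0.82  0.86 -0.11]
shift cm [-3.51  0.97 11.15] rot deg [-0.1  0.7  0. ] | t 12.78 pos [ 483.2 -264.4  204. ] rot [-180.   -37.3   10.1] F [-0.1  0.4 -0.3] open 17.0 q [-0.98  0.25  1.93  0.82  0.86 -0.11]
```

View pics/w9.png

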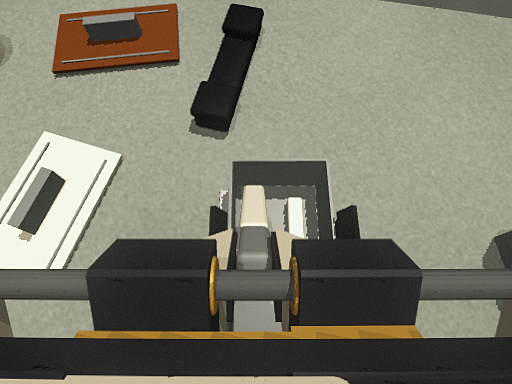

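```bash
python3 -m crank '[[-0.3,0.5,4,0,0.3,0,0.05],[-0.7,1,7.5,0,0.7,0,0.05],[-2,1,9.5,0,0.7,0,0.05],[-3.5,1,11.2,0,0.7,0,0.05],[-3.5,1,11.2,0,0.7,0,0.05]]'; python3 -m crank '[[0,0,0,0,0,0,0.05],[0,0,0,0,0,0,0.3],[0,0,0,0,0,0,0.3],[0,0,-1,0,0,0,0.3],[0,0,-5,0,0,0,0.3]]'; python3 -m crank '[[0,0,-3,0,0,0,0.5],[0,0,-6,0,0,0,0.5]]'
python3 - <<'E'
from h import *
c=snap("wrist","w10")
E
python3 go.py 470 -50 230 11.5 -8
```

```text
time: 13.45
tool_pos: [0.5254, -0.2655, 0.0932]
tool_rot: [-3.141, -0.664, 0.178]
contact_force: [-0.1, -0.0, -0.7]
opening: 0.0169
time: 14.08
tool_pos: [0.4935, -0.2721, 0.1321]
tool_rot: [-3.138, -0.663, 0.175]
contact_force: [-0.4, -0.5, -0.0]
opening: 0.0276
time: 14.32
tool_pos: [0.4567, -0.2795, 0.181]
tool_rot: [3.141, -0.664, 0.176]
contact_force: [-0.2, -0.3, 0.6]
opening: 0.0429
shift cm [  7.15 -22.47  -0.41] rot deg [  0.8 -30.1  -1.3] | t 14.38 pos [ 456.2 -280.8  183.6] rot [179.7 -38.1  10.2] F [ 0.8 -1.5  2.3] open 44.6 q [-1.06  0.27  1.98  0.88  0.86 -0.26]
```

View pics/w10.png

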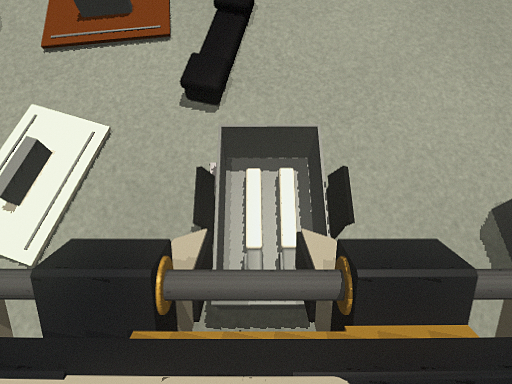

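```bash
python3 -m crank '[[1.5,-4,-0.4,0,-6,0,0.5],[3,-10,-0.4,0,-13,0,0.5],[5,-16,-0.4,0,-20,-1,0.5],[7,-22.5,-0.4,0,-28,-1.3,0.5],[8,-25,-0.4,0,-30,-1.3,0.5]]'; python3 go.py 517 267 192 11.5 0
```

```text
time: 15.0
tool_pos: [0.473, -0.0341, 0.2303]
tool_rot: [3.13, -0.139, 0.196]
contact_force: [-0.7, -0.8, -0.3]
opening: 0.046
shift cm [  9.55 -28.74   4.87] rot deg [ 0.7 -8.  -0.3] | t 15.0 pos [473.  -34.1 230.3] rot [179.3  -8.   11.2] F [-0.7 -0.8 -0.3] open 46.0 q [-0.27  0.17  1.76  0.06  1.09  1.08]
```

```bash
python3 -m crank '[[2,-6,0.5,0,-2,0,0.5],[4,-12,2,0,-4,0,0.5],[6,-18,3.3,0,-6,-0.3,0.5],[8,-24,4.3,0.5,-8,-0.3,0.5],[9.6,-28.7,4.9,0.7,-8,-0.3,0.5]]';python3 -m crank '[[0,0,0,0,0,0,0.5],[0,0,0,0,0,0,0.5]]'; python3 go.py 519 268 113 11.5 0
python3 - <<'E'
from h import *
c=snap("wrist","w11"); crop(c,(180,110,300,270),4,"w11c.png")
E
```

```text
time: 15.62
tool_pos: [0.5167, 0.2684, 0.1913]
tool_rot: [-3.139, -0.0, 0.203]
contact_force: [2.0, 0.7, 0.3]
opening: 0.0459
time: 15.88
tool_pos: [0.5162, 0.2659, 0.1916]
tool_rot: [-3.139, -0.0, 0.203]
contact_force: [-0.9, -0.9, -0.7]
opening: 0.046
shift cm [ 0.31 -0.13  7.86] rot deg [-0.1 -0.   0.1] | t 15.88 pos [516.2 265.9 191.6] rot [-179.9   -0.    11.6] F [-0.9 -0.9 -0.7] open 46.0 q [0.34 0.47 1.42 0.   1.25 1.71]
```

View pics/w11c.png

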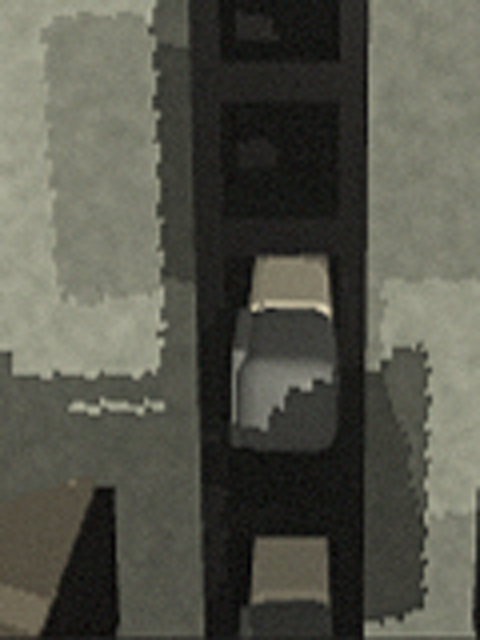

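```bash
python3 -m crank '[[0.3,-0.1,3,0,0,0,0.5],[0.3,-0.1,6.5,0,0,0,0.5],[0.3,-0.1,7.9,0,0,0,0.3],[0.3,-0.1,7.9,0,0,0,0.1],[0.3,-0.1,7.9,0,0,0,0.05]]'; python3 -m crank '[[0,0,0,0,0,0,0.05],[0,0,0,0,0,0,0.05],[0,0,-1,0,0,0,0.05],[0,0,-7,0,0,0,0.05],[0,0,-13,0,0,0,0.05]]' ; python3 go.py 504 -33 250 10 -5
```

```text
time: 16.55
tool_pos: [0.5203, 0.2681, 0.1144]
tool_rot: [-3.138, -0.004, 0.202]
contact_force: [0.1, 0.3, 1.0]
opening: 0.0204
time: 17.18
tool_pos: [0.5188, 0.2677, 0.2445]
tool_rot: [-3.138, 0.0, 0.203]
contact_force: [0.7, 0.4, -0.7]
opening: 0.0169
shift cm [-7.51 29.15 -0.64] rot deg [-0.3  5.   1.6] | t 17.18 pos [518.8 267.7 244.5] rot [-179.8    0.    11.6] F [ 0.7  0.4 -0.7] open 16.9 q [0.34 0.44 1.32 0.   1.38 1.71]
```

```bash
python3 -m crank '[[-1.5,6,-0.6,0,0,0,0.05],[-3,14,-0.6,0,0,0,0.05],[-5,23,-0.6,0,0,0,0.05],[-7,31,-0.6,0,3,1.6,0.05],[-9,38,-0.6,0,8,1.6,0.05]]' ; python3 go.py 488 -285 200 10 -38
```

```text
time: 17.8
tool_pos: [0.5121, -0.0458, 0.2483]
tool_rot: [-3.137, -0.144, 0.175]
contact_force: [1.1, -0.9, 0.8]
opening: 0.0164
shift cm [-7.15 23.16  3.75] rot deg [-0.2 29.8 -0.1] | t 17.8 pos [512.1 -45.8 248.3] rot [-179.8   -8.2   10. ] F [ 1.1 -0.9  0.8] open 16.4 q [-0.28  0.23  1.63  0.07  1.16  1.09]
```

```bash
python3 -m crank '[[-1.5,5,0,0,7,0,0.05],[-3,10,0,0,14,0,0.05],[-5,15,1,0,20,0,0.05],[-6.5,20,2,0,26,0,0.05],[-7.2,23.1,3,0,30,0,0.05]]' ;python3 -m crank '[[0,0,0,0,0,0,0.05],[0,0,0,0,0,0,0.05]]'; python3 go.py 527 -283 160 10 -38;  python3 go.py 527 -283 112 10 -38;python3 - <<'E'
from h import *
c=snap("wrist","w12")
E
```

```text
time: 18.42
tool_pos: [0.4854, -0.2853, 0.2075]
tool_rot: [-3.138, -0.668, 0.171]
contact_force: [1.5, -0.2, -0.7]
opening: 0.0167
time: 18.68
tool_pos: [0.486, -0.2825, 0.2072]
tool_rot: [-3.135, -0.664, 0.171]
contact_force: [-0.2, -0.2, 0.4]
opening: 0.0167
shift cm [0.27 0.79 6.2 ] rot deg [-0.3 -0.  -0.2] | t 18.68 pos [ 486.  -282.5  207.2] rot [-179.6  -38.     9.8] F [-0.2 -0.2  0.4] open 16.7 q [-1.01  0.27  1.89  0.83  0.89 -0.12]
shift cm [-2.69  0.82  9.98] rot deg [-0.3 -0.  -0.2] | t 18.68 pos [ 486.  -282.5  207.2] rot [-179.6  -38.     9.8] F [-0.2 -0.2  0.4] open 16.7 q [-1.01  0.27  1.89  0.83  0.89 -0.12]
```

View pics/w12.png

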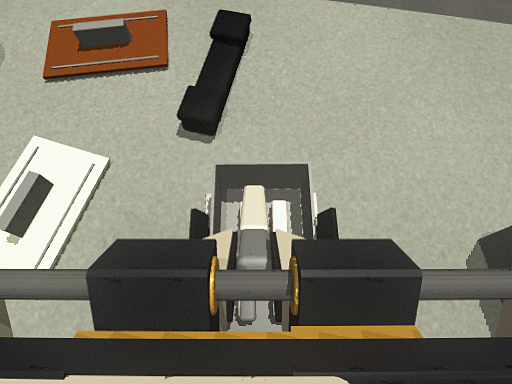

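```bash
python3 -m crank '[[0.1,0.4,3,0,0,0,0.05],[0.3,0.8,6.2,0,0,0,0.05],[-1.2,0.8,8,0,0,0,0.05],[-2.7,0.8,10,0,0,0,0.05],[-2.7,0.8,10,0,0,0,0.05]]'; python3 -m crank '[[0,0,0,0,0,0,0.05],[0,0,0,0,0,0,0.3],[0,0,0,0,0,0,0.3],[0,0,-1,0,0,0,0.3],[0,0,-5,0,0,0,0.3]]'; python3 -m crank '[[0,0,-3,0,0,0,0.5],[0,0,-6,0,0,0,0.5]]'
python3 - <<'E'
from h import *
c=snap("wrist","w13")
E
python3 go.py 455 -50 230 11.5 -8
```

```text
time: 19.35
tool_pos: [0.5274, -0.2811, 0.1109]
tool_rot: [-3.132, -0.663, 0.172]
contact_force: [-0.2, -0.4, -0.2]
opening: 0.0168
time: 19.98
tool_pos: [0.496, -0.288, 0.1504]
tool_rot: [-3.132, -0.663, 0.17]
contact_force: [-0.2, -0.4, 0.0]
opening: 0.0276
time: 20.23
tool_pos: [0.4593, -0.2957, 0.1994]
tool_rot: [-3.136, -0.664, 0.171]
contact_force: [0.6, 0.9, -0.5]
opening: 0.0426
shift cm [  4.78 -24.4    0.22] rot deg [  0.6 -30.1  -1.5] | t 20.27 pos [ 458.8 -297.   202.1] rot [-180.   -38.1    9.9] F [ 1.5 -0.9  2.3] open 44.5 q [-1.08  0.27  1.92  0.84  0.91 -0.2 ]
```

View pics/w13.png

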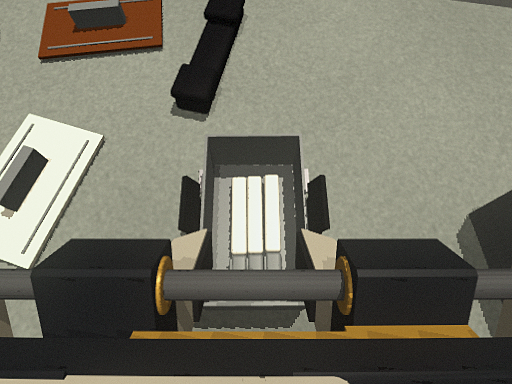

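```bash
python3 -m crank '[[1.2,-4,0.2,0,-6,0,0.5],[2.4,-10,0.2,0,-13,0,0.5],[3.6,-16,0.2,0,-20,-1,0.5],[4.8,-22.5,0.2,0,-28,-1.5,0.5],[5.2,-26,0.2,0,-30,-1.5,0.5]]'; python3 go.py 452 254 192 11.5 0
```

```text
time: 20.9
tool_pos: [0.4574, -0.031, 0.231]
tool_rot: [3.134, -0.14, 0.199]
contact_force: [1.0, 0.9, -0.1]
opening: 0.046
shift cm [  4.51 -28.08   4.36] rot deg [ 0.4 -8.  -0.1] | t 20.9 pos [457.4 -31.  231. ] rot [179.6  -8.   11.4] F [ 1.   0.9 -0.1] open 46.0 q [-0.28  0.14  1.79  0.06  1.08  1.07]
```

```bash
python3 -m crank '[[1,-6,0.5,0,-2,0,0.5],[2,-12,2,0,-4,0,0.5],[3,-18,3,0,-6,0,0.5],[4,-24,4,0.3,-8,0,0.5],[4.5,-28,4.4,0.4,-8,0,0.5]]';python3 -m crank '[[0,0,0,0,0,0,0.5],[0,0,0,0,0,0,0.5]]'; python3 go.py 454 254 113 11.5 0
python3 - <<'E'
from h import *
c=snap("wrist","w14"); crop(c,(180,110,300,270),4,"w14c.png")
E
```

```text
time: 21.52
tool_pos: [0.4507, 0.2545, 0.1906]
tool_rot: [-3.14, -0.0, 0.2]
contact_force: [0.5, -0.1, -0.5]
opening: 0.0459
time: 21.78
tool_pos: [0.451, 0.2514, 0.1912]
tool_rot: [-3.14, -0.001, 0.199]
contact_force: [1.0, -0.4, -0.4]
opening: 0.0458
shift cm [ 0.34 -0.18  7.82] rot deg [-0.1 -0.  -0.1] | t 21.77 pos [451.  251.4 191.2] rot [-179.9   -0.    11.4] F [ 1.  -0.4 -0.4] open 45.8 q [0.36 0.36 1.6  0.   1.18 1.73]
```

View pics/w14c.png

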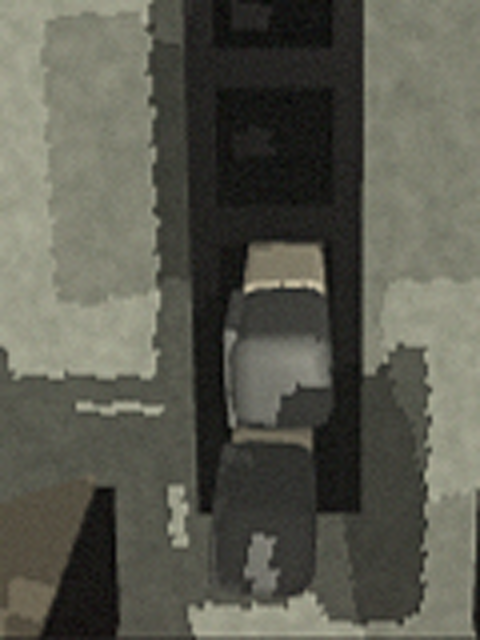

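```bash
python3 -m crank '[[0.5,-0.2,3,0,0,0,0.5],[0.5,-0.2,6.5,0,0,0,0.5],[0.5,-0.2,7.8,0,0,0,0.3],[0.5,-0.2,7.8,0,0,0,0.1],[0.5,-0.2,7.8,0,0,0,0.05]]'; python3 -m crank '[[0,0,0,0,0,0,0.05],[0,0,0,0,0,0,0.05],[0,0,-1,0,0,0,0.05],[0,0,-7,0,0,0,0.05],[0,0,-13,0,0,0,0.05]]' ; python3 go.py 512 -46 250 10 -8
```

```text
time: 22.45
tool_pos: [0.4566, 0.2551, 0.1146]
tool_rot: [-3.139, -0.003, 0.199]
contact_force: [-0.2, 0.4, 0.0]
opening: 0.0203
time: 23.08
tool_pos: [0.4551, 0.2548, 0.2449]
tool_rot: [-3.14, 0.0, 0.199]
contact_force: [0.7, -0.3, -0.3]
opening: 0.017
shift cm [-0.38 30.61 -0.56] rot deg [-0.2  8.   1.4] | t 23.07 pos [455.1 254.8 244.9] rot [-179.9    0.    11.4] F [ 0.7 -0.3 -0.3] open 17.0 q [0.36 0.32 1.5  0.   1.32 1.73]
```

```bash
python3 -m crank '[[0,6,-0.6,0,0,0,0.05],[0,14,-0.6,0,0,0,0.05],[0,23,-0.6,0,0,0,0.05],[-0.4,31,-0.6,0,3,1.4,0.05],[-0.8,38,-0.6,0,8,1.4,0.05]]' ; python3 go.py 488 -295 200 10 -38
```

```text
time: 23.7
tool_pos: [0.5127, -0.0517, 0.2491]
tool_rot: [-3.139, -0.143, 0.175]
contact_force: [0.4, -0.4, -0.9]
opening: 0.017
shift cm [-7.3  23.54  3.83] rot deg [-0.2 29.8 -0. ] | t 23.7 pos [512.7 -51.7 249.1] rot [-179.8   -8.2   10. ] F [ 0.4 -0.4 -0.9] open 17.0 q [-0.29  0.23  1.63  0.07  1.16  1.08]
```

```bash
python3 -m crank '[[-1.5,5,0,0,7,0,0.05],[-3,10,0,0,14,0,0.05],[-5,15,1,0,20,0,0.05],[-6.5,20,2,0,26,0,0.05],[-7.2,23.5,3,0,30,0,0.05]]' ;python3 -m crank '[[0,0,0,0,0,0,0.05],[0,0,0,0,0,0,0.05]]'; python3 go.py 529 -293 160 10 -38;  python3 go.py 529 -293 112 10 -38;python3 - <<'E'
from h import *
c=snap("wrist","w15")
E
```

```text
time: 24.32
tool_pos: [0.4863, -0.2951, 0.2085]
tool_rot: [-3.139, -0.668, 0.172]
contact_force: [1.2, 0.1, -1.6]
opening: 0.0172
time: 24.58
tool_pos: [0.487, -0.2923, 0.2083]
tool_rot: [-3.136, -0.664, 0.172]
contact_force: [-0.3, 0.3, 0.2]
opening: 0.0168
shift cm [0.28 0.82 6.34] rot deg [-0.2 -0.  -0.1] | t 24.57 pos [ 487.  -292.3  208.3] rot [-179.7  -38.     9.9] F [-0.3  0.3  0.2] open 16.8 q [-1.02  0.29  1.87  0.82  0.9  -0.12]
shift cm [-2.68  0.84 10.12] rot deg [-0.2 -0.  -0.1] | t 24.57 pos [ 487.  -292.3  208.3] rot [-179.7  -38.     9.9] F [-0.3  0.3  0.2] open 16.8 q [-1.02  0.29  1.87  0.82  0.9  -0.12]
```

View pics/w15.png

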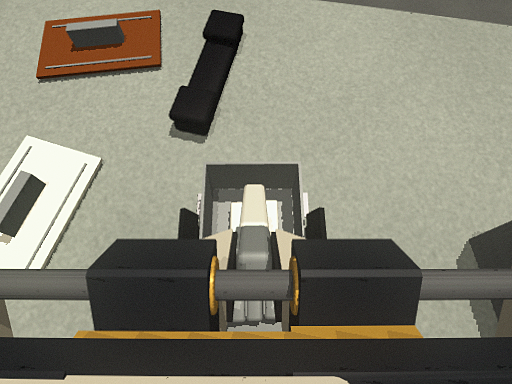

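```bash
python3 -m crank '[[0.1,0.4,3,0,0,0,0.05],[0.3,0.8,6.2,0,0,0,0.05],[-1.2,0.8,8,0,0,0,0.05],[-2.7,0.8,10,0,0,0,0.05],[-2.7,0.8,10,0,0,0,0.05]]'; python3 -m crank '[[0,0,0,0,0,0,0.05],[0,0,0,0,0,0,0.3],[0,0,0,0,0,0,0.3],[0,0,-1,0,0,0,0.3],[0,0,-5,0,0,0,0.3]]'; python3 -m crank '[[0,0,-3,0,0,0,0.5],[0,0,-6,0,0,0,0.5]]'
python3 - <<'E'
from h import *
c=snap("wrist","w16")
E
python3 go.py 440 -50 230 11.5 -8
```

```text
time: 25.25
tool_pos: [0.5285, -0.2911, 0.112]
tool_rot: [-3.134, -0.663, 0.173]
contact_force: [0.8, 0.7, -0.5]
opening: 0.0169
time: 25.88
tool_pos: [0.4971, -0.298, 0.1514]
tool_rot: [-3.133, -0.663, 0.171]
contact_force: [-0.0, -0.7, 0.8]
opening: 0.0275
time: 26.12
tool_pos: [0.4603, -0.3057, 0.2005]
tool_rot: [-3.138, -0.664, 0.172]
contact_force: [-0.2, 0.4, 1.2]
opening: 0.0425
shift cm [  3.62 -25.65  -0.59] rot deg [  0.7 -30.1  -1.4] | t 26.18 pos [ 459.8 -307.   203.3] rot [179.9 -38.1  10. ] F [ 1.6 -0.8  2.5] open 44.6 q [-1.09  0.28  1.9   0.83  0.92 -0.2 ]
```

View pics/w16.png

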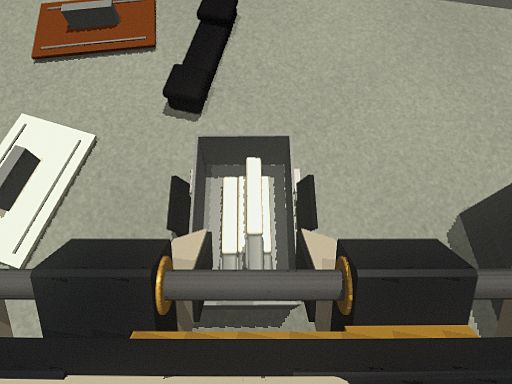

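```bash
python3 -m crank '[[1,-4,-0.4,0,-6,0,0.5],[2,-10,-0.4,0,-13,0,0.5],[3,-16,-0.5,0,-20,-1,0.5],[3.6,-23,-0.6,0,-28,-1.4,0.5],[4,-26,-0.6,0,-30,-1.4,0.5]]'; python3 go.py 421 248 192 11.5 0
```

```text
time: 26.8
tool_pos: [0.4439, -0.043, 0.2305]
tool_rot: [3.134, -0.14, 0.198]
contact_force: [1.0, 0.3, -0.3]
opening: 0.0459
shift cm [  2.92 -29.02   4.07] rot deg [ 0.5 -8.  -0.2] | t 26.8 pos [443.9 -43.  230.5] rot [179.5  -8.   11.4] F [ 1.   0.3 -0.3] open 45.9 q [-0.31  0.11  1.82  0.07  1.08  1.03]
```

```bash
python3 -m crank '[[0.6,-6,0.5,0,-2,0,0.5],[1.2,-12,2,0,-4,0,0.5],[1.8,-18,3,0,-6,0,0.5],[2.5,-24,3.7,0.3,-8,0,0.5],[2.9,-29,4.1,0.4,-8,0,0.5]]';python3 -m crank '[[0,0,0,0,0,0,0.5],[0,0,0,0,0,0,0.5]]'; python3 go.py 424 250 113 11.5 0
python3 - <<'E'
from h import *
c=snap("wrist","w17"); crop(c,(180,110,300,270),4,"w17c.png")
E
```

```text
time: 27.42
tool_pos: [0.4203, 0.2484, 0.191]
tool_rot: [-3.141, -0.001, 0.198]
contact_force: [0.5, -0.2, 0.2]
opening: 0.0458
time: 27.68
tool_pos: [0.4204, 0.2458, 0.1912]
tool_rot: [-3.141, -0.001, 0.198]
contact_force: [0.8, -0.3, -0.5]
opening: 0.0459
shift cm [ 0.43 -0.33  7.82] rot deg [-0.  -0.  -0.2] | t 27.68 pos [420.4 245.8 191.2] rot [-180.    -0.    11.3] F [ 0.8 -0.3 -0.5] open 45.9 q [0.37 0.3  1.68 0.   1.16 1.74]
```

View pics/w17c.png

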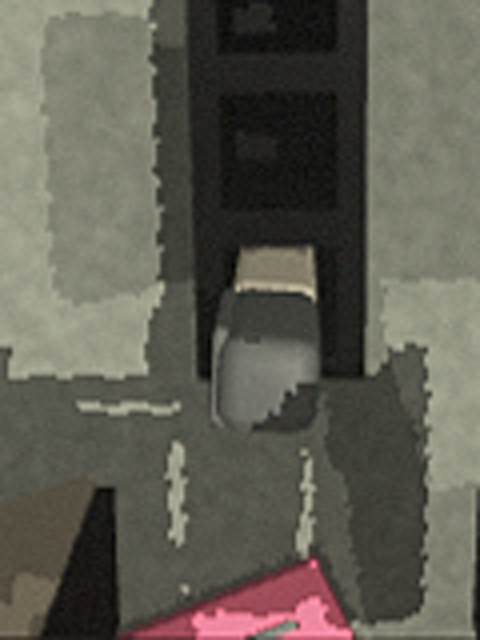

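```bash
python3 -m crank '[[0.5,-0.3,3,0,0,0,0.5],[0.5,-0.3,6.5,0,0,0,0.5],[0.5,-0.3,7.8,0,0,0,0.3],[0.5,-0.3,7.8,0,0,0,0.1],[0.5,-0.3,7.8,0,0,0,0.05]]'; python3 -m crank '[[0,0,0,0,0,0,0.05],[0,0,0,0,0,0,0.05],[0,0,-1,0,0,0,0.05],[0,0,-7,0,0,0,0.05],[0,0,-13,0,0,0,0.05]]' ; python3 go.py 512 -46 250 10 -8
```

```text
time: 28.35
tool_pos: [0.4258, 0.2503, 0.1145]
tool_rot: [-3.14, -0.003, 0.197]
contact_force: [-0.0, 0.1, -0.4]
opening: 0.0206
time: 28.98
tool_pos: [0.4243, 0.25, 0.245]
tool_rot: [-3.141, 0.001, 0.198]
contact_force: [2.2, 0.7, -0.4]
opening: 0.0166
shift cm [ 2.78 30.75 -0.53] rot deg [-0.2  8.   1.3] | t 28.98 pos [424.3 250.  245. ] rot [-179.9    0.    11.3] F [ 2.2  0.7 -0.4] open 16.6 q [0.38 0.27 1.58 0.   1.3  1.75]
```

```bash
python3 -m crank '[[0.5,6,-0.6,0,0,0,0.05],[1,14,-0.6,0,0,0,0.05],[1.8,23,-0.6,0,0,0,0.05],[2.4,31,-0.6,0,3,1.3,0.05],[2,38,-0.6,0,8,1.3,0.05]]' ; python3 go.py 488 -272 205 10 -38
```

```text
time: 29.6
tool_pos: [0.5055, -0.0514, 0.2494]
tool_rot: [-3.139, -0.143, 0.175]
contact_force: [0.0, 0.1, -0.3]
opening: 0.0167
shift cm [-6.14 21.43  3.55] rot deg [-0.1 29.8 -0. ] | t 29.6 pos [505.5 -51.4 249.4] rot [-179.9   -8.2   10. ] F [ 0.   0.1 -0.3] open 16.7 q [-0.29  0.21  1.64  0.07  1.16  1.08]
```

```bash
python3 -m crank '[[-1.5,5,0,0,7,0,0.05],[-3,10,0,0,14,0,0.05],[-4.5,14,1,0,20,0,0.05],[-5.6,18,2,0,26,0,0.05],[-6.2,21.4,3,0,30,0,0.05]]' ;python3 -m crank '[[0,0,0,0,0,0,0.05],[0,0,0,0,0,0,0.05]]'; python3 go.py 525 -268 160 10 -38;  python3 go.py 525 -268 112 10 -38;python3 - <<'E'
from h import *
c=snap("wrist","w18"); crop(c,(180,150,340,270),5,"w18c.png")
E
```

```text
time: 30.22
tool_pos: [0.4849, -0.2718, 0.2103]
tool_rot: [-3.14, -0.667, 0.172]
contact_force: [0.8, -0.3, -0.2]
opening: 0.017
time: 30.48
tool_pos: [0.4857, -0.2695, 0.2103]
tool_rot: [-3.138, -0.664, 0.173]
contact_force: [-0.2, 0.5, 0.2]
opening: 0.0169
shift cm [-0.03  0.55  6.36] rot deg [-0.2 -0.  -0.1] | t 30.48 pos [ 485.7 -269.5  210.3] rot [-179.8  -38.     9.9] F [-0.2  0.5  0.2] open 16.9 q [-0.99  0.25  1.91  0.83  0.88 -0.11]
shift cm [-2.98  0.57 10.15] rot deg [-0.2 -0.  -0.1] | t 30.48 pos [ 485.7 -269.5  210.3] rot [-179.8  -38.     9.9] F [-0.2  0.5  0.2] open 16.9 q [-0.99  0.25  1.91  0.83  0.88 -0.11]
```

View pics/w18c.png

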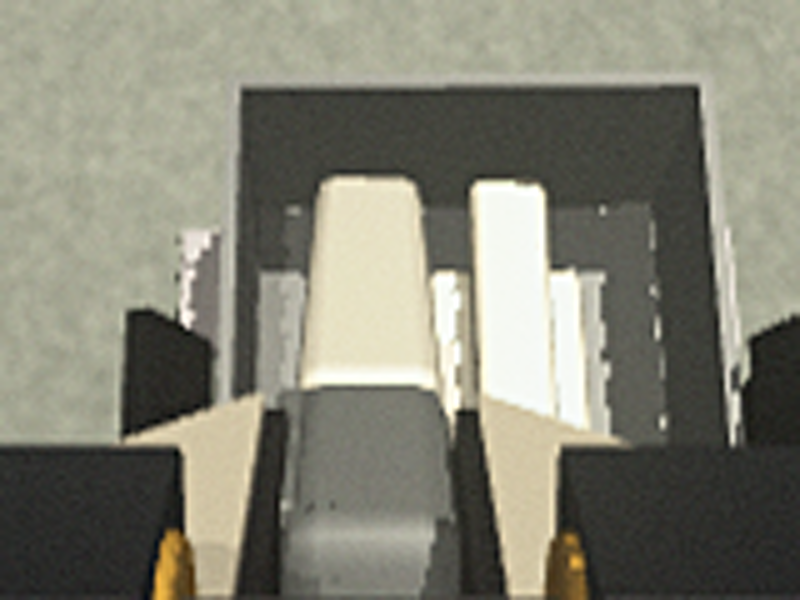

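```bash
python3 -m crank '[[0,0.3,3,0,0,0,0.05],[0,0.5,6.2,0,0,0,0.05],[-1.5,0.6,8.2,0,0,0,0.05],[-3,0.6,10.1,0,0,0,0.05],[-3,0.6,10.1,0,0,0,0.05]]'; python3 -m crank '[[0,0,0,0,0,0,0.05],[0,0,0,0,0,0,0.3],[0,0,0,0,0,0,0.3],[0,0,-1,0,0,0,0.3],[0,0,-5,0,0,0,0.3]]'; python3 -m crank '[[0,0,-3,0,0,0,0.5],[0,0,-6,0,0,0,0.5]]'
python3 - <<'E'
from h import *
c=snap("wrist","w19")
E
python3 go.py 430 -80 240 -7.5 -4
```

```text
time: 31.15
tool_pos: [0.5249, -0.2669, 0.1113]
tool_rot: [-3.135, -0.663, 0.174]
contact_force: [0.7, 0.1, 0.7]
opening: 0.0165
time: 31.78
tool_pos: [0.4937, -0.2737, 0.1509]
tool_rot: [-3.135, -0.663, 0.172]
contact_force: [1.0, 0.3, 1.2]
opening: 0.0276
time: 32.02
tool_pos: [0.4569, -0.2813, 0.1998]
tool_rot: [-3.139, -0.664, 0.173]
contact_force: [0.8, -0.0, 0.7]
opening: 0.0427
shift cm [  3.04 -20.4   -2.42] rot deg [ -6.3 -33.9  16.6] | t 32.08 pos [ 456.4 -282.5  202.5] rot [179.9 -38.1  10. ] F [ 1.4 -1.1  2.9] open 44.5 q [-1.07  0.25  1.95  0.84  0.9  -0.2 ]
```

View pics/w19.png

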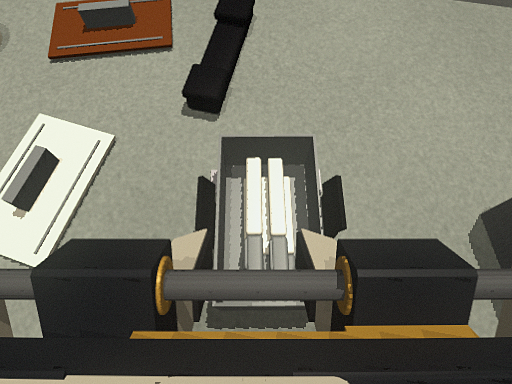

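```bash
python3 go.py 455 -20 230 -7.5 0; python3 -m crank '[[0.6,-4,-1,-1,-6,3,0.5],[1.5,-10,-1.5,-2,-14,7,0.5],[2.3,-16,-2,-4,-22,11,0.5],[3,-21,-2.4,-6,-30,15,0.5],[3,-23,-2.4,-6.3,-33.9,16.6,0.5]]'; python3 go.py 455 -20 230 -7.5 0
```

```text
shift cm [  5.18 -25.87   0.51] rot deg [ -5.7 -37.8  16.8] | t 32.08 pos [ 456.4 -282.5  202.5] rot [179.9 -38.1  10. ] F [ 1.4 -1.1  2.9] open 44.5 q [-1.07  0.25  1.95  0.84  0.9  -0.2 ]
time: 32.7
tool_pos: [0.4323, -0.0819, 0.2311]
tool_rot: [-3.103, -0.152, -0.082]
contact_force: [-0.0, -0.3, -0.4]
opening: 0.046
shift cm [ 1.72 -6.34  0.62] rot deg [-2.4 -8.7  2.9] | t 32.7 pos [432.3 -81.9 231.1] rot [-177.8   -8.7   -4.7] F [-0.  -0.3 -0.4] open 46.0 q [-0.43  0.1   1.84  0.1   1.07  1.18]
```

```bash
python3 -m crank '[[0.8,-3,0.3,-1.2,-4.4,1.5,0.5],[1.7,-6.3,0.6,-2.4,-8.7,2.9,0.5],[1.7,-6.3,0.6,-2.4,-8.7,2.9,0.5],[1.7,-6.3,0.6,-2.4,-8.7,2.9,0.5]]'; python3 go.py 531 -10 230 -7.5 0
python3 - <<'E'
from h import *
c=snap("wrist","w20"); c=snap("top","t20")
E
```

```text
time: 33.2
tool_pos: [0.4546, -0.0212, 0.2293]
tool_rot: [-3.139, -0.001, -0.126]
contact_force: [-1.3, -0.1, 0.7]
opening: 0.0455
shift cm [ 7.44 -2.07 -0.05] rot deg [-0.1 -0.1  0.3] | t 33.2 pos [454.6 -21.2 229.3] rot [-1.799e+02 -1.000e-01 -7.200e+00] F [-1.3 -0.1  0.7] open 45.5 q [-0.22  0.21  1.7   0.    1.23  1.48]
```

View pics/w20.png

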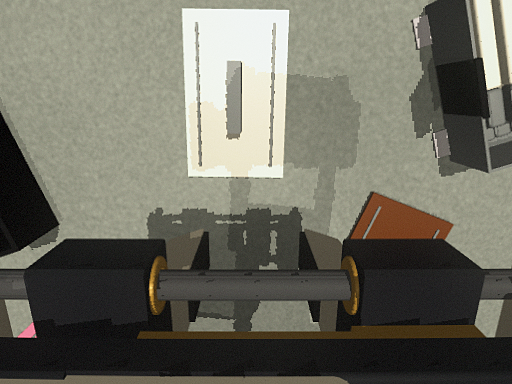

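View pics/t20.png

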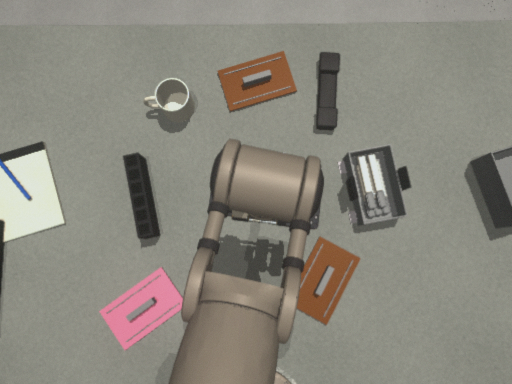

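Run:
```python
from h import *
c=load("w20")
cs=[(182,9),(289.5,10.5),(284.5,177.5),(188.5,178)]
P=cast(c,cs,.010);print(P.round(4),P.mean(0),[np.linalg.norm(P[i]-P[(i+1)%4]).round(4) for i in range(4)])
a=(P[0]+P[1]-P[2]-P[3]);print("yaw",np.degrees(np.arctan2(a[1],a[0])))
r=cast(c,[(227,61.5),(241,61.5),(240,136),(227,138)],.040);print(r.round(4))
crop(c,(170,0,300,190),4,"w20c.png")
```

```text
[[ 0.6258  0.0304  0.01  ]
 [ 0.6104 -0.0779  0.01  ]
 [ 0.4377 -0.0548  0.01  ]
 [ 0.4511  0.055   0.01  ]] [ 0.5312682  -0.01185077  0.01      ] [np.float64(0.1093), np.float64(0.1742), np.float64(0.1106), np.float64(0.1764)]
yaw -7.807655673733888
[[ 0.5668 -0.0096  0.04  ]
 [ 0.5651 -0.023   0.04  ]
 [ 0.4941 -0.0122  0.04  ]
 [ 0.4938  0.0013  0.04  ]]
```

View pics/w20c.png

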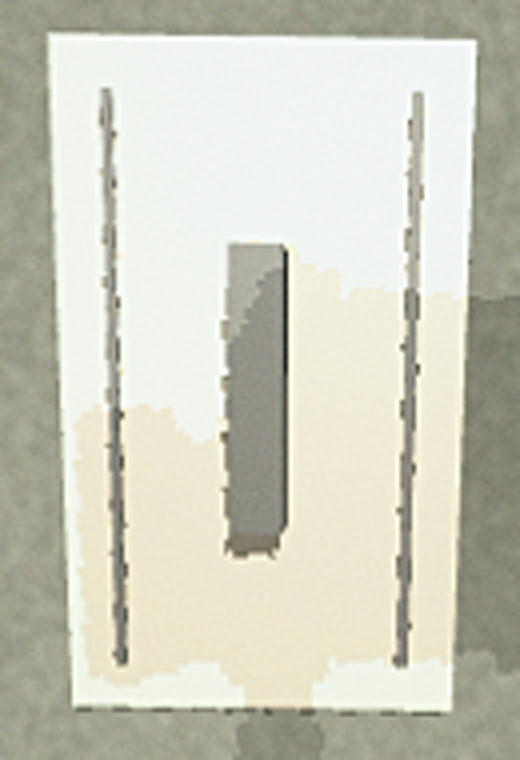

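```bash
python3 go.py 440 -299 240 10 0; python3 -m crank '[[0,6,-0.5,0,0,-4,0.5],[0,12,-0.8,0,0,-8,0.5],[1,18,-1,0,0,-13,0.5],[1.5,24,-1,0,0,-17,0.5],[1.5,27.6,-1,0,0,-17,0.5]]'; python3 go.py 440 -299 240 10 0
```

```text
shift cm [ 2.09 27.67 -1.11] rot deg [ -0.1  -0.1 -17.3] | t 33.3 pos [454.5 -21.8 229.6] rot [-1.799e+02 -1.000e-01 -7.300e+00] F [-0.1  0.   0.2] open 45.7 q [-0.22  0.21  1.7   0.    1.23  1.48]
time: 33.92
tool_pos: [0.4335, -0.3004, 0.2389]
tool_rot: [-3.14, -0.002, 0.167]
contact_force: [0.1, 0.6, 0.4]
opening: 0.0457
shift cm [ 0.66 -0.03 -0.1 ] rot deg [-0.1 -0.1 -0.4] | t 33.92 pos [ 433.5 -300.4  238.9] rot [-1.799e+02 -1.000e-01  9.600e+00] F [0.1 0.6 0.4] open 45.7 q [-0.75  0.34  1.49  0.    1.31  0.65]
```

```bash
python3 -m crank '[[0.5,0,0,0,0,0,0.5],[0.5,0,0,0,0,0,0.5],[0.5,0,0,0,0,0,0.5]]'
python3 - <<'E'
from h import *
c=snap("wrist","w21"); crop(c,(160,0,340,200),4,"w21c.png")
print(robot.observe()["tool_pos"],robot.observe()["qvel"].round(3))
E
```

```text
time: 34.3
tool_pos: [0.44, -0.2949, 0.2391]
tool_rot: [-3.14, -0.002, 0.171]
contact_force: [-0.5, 0.2, -0.7]
opening: 0.0463
[ 0.44015911 -0.29482572  0.23915264] [ 0.003  0.003 -0.002 -0.002 -0.002 -0.   ]
```

View pics/w21c.png

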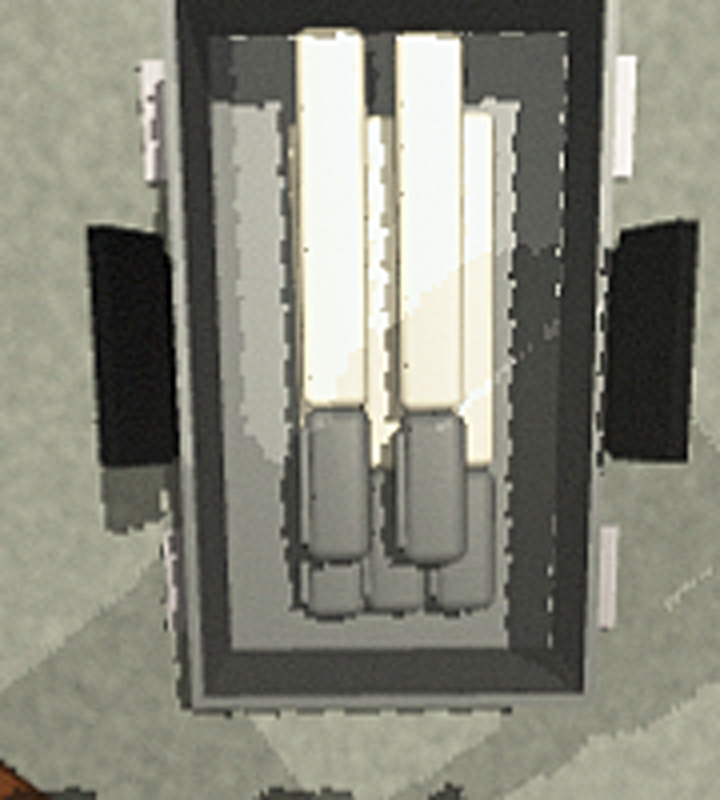

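```bash
python3 -m crank '[[-3,0.5,-1,0,0,0,0.5],[-3,0.5,-1,0,0,0,0.5],[-3,0.5,-1,0,0,0,0.5],[-3,0.5,-1,0,0,0,0.5]]'
python3 - <<'E'
from h import *
c=snap("wrist","w22"); crop(c,(180,0,330,100),5,"w22a.png"); crop(c,(180,80,330,180),5,"w22b.png")
print(robot.observe()["tool_pos"],robot.observe()["qvel"].round(3))
E
```

```text
time: 34.85
tool_pos: [0.4119, -0.3053, 0.2486]
tool_rot: [-3.139, -0.002, 0.171]
contact_force: [0.1, -0.3, 0.4]
opening: 0.0456
[ 0.41184002 -0.30538662  0.24852045] [-0.003  0.003 -0.002 -0.001 -0.    -0.002]
```

View pics/w22a.png

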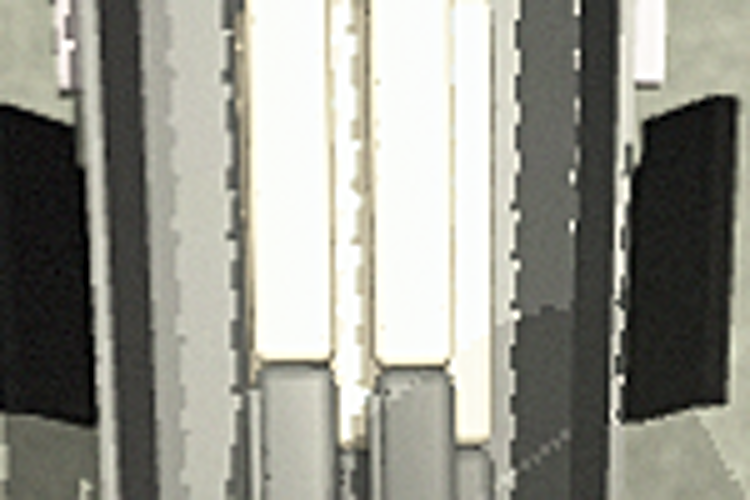

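View pics/w22b.png

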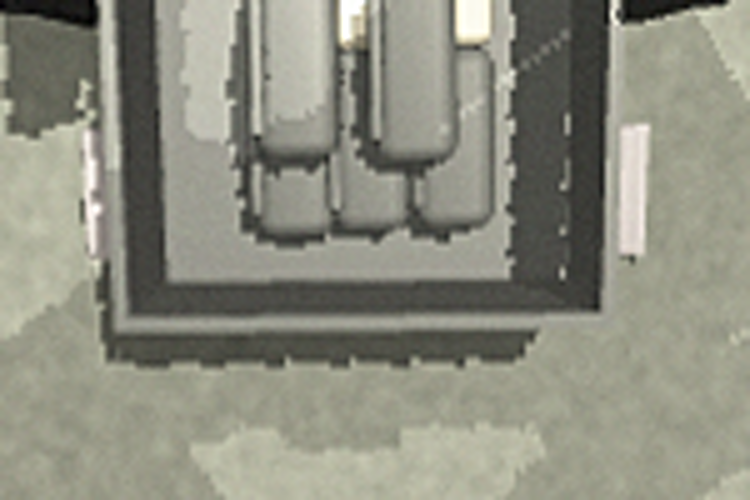

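```bash
python3 -m crank '[[2.5,-0.5,0,0,0,0,0.5],[5.5,-0.8,0,0,0,0,0.5],[5.5,-0.8,0,0,0,0,0.5],[5.5,-0.8,0,0,0,0,0.5],[5.5,-0.8,0,0,0,0,0.5]]'
python3 - <<'E'
from h import *
c=snap("wrist","w23"); crop(c,(180,0,330,100),5,"w23a.png"); crop(c,(180,150,330,250),5,"w23b.png")
print(robot.observe()["tool_pos"],robot.observe()["qvel"].round(3))
E
```

```text
time: 35.52
tool_pos: [0.4637, -0.2888, 0.2489]
tool_rot: [-3.139, -0.002, 0.17]
contact_force: [-0.5, -0.4, -0.0]
opening: 0.0459
[ 0.46368255 -0.28885102  0.24897762] [ 0.001 -0.002 -0.003  0.002  0.001  0.001]
```

View pics/w23a.png

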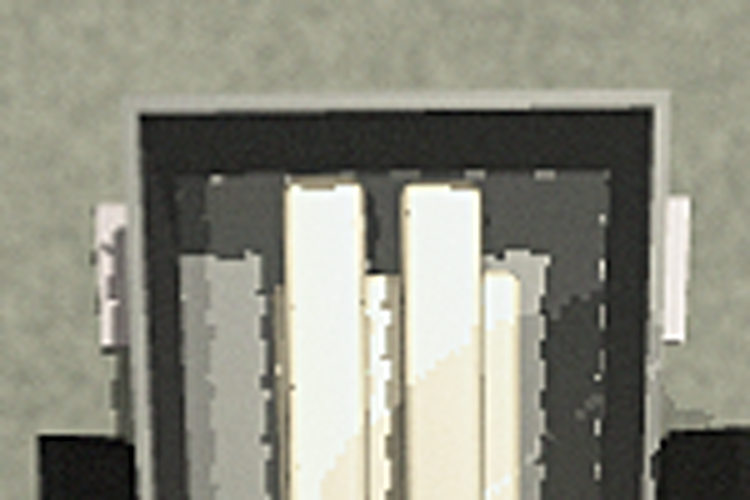

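View pics/w23b.png

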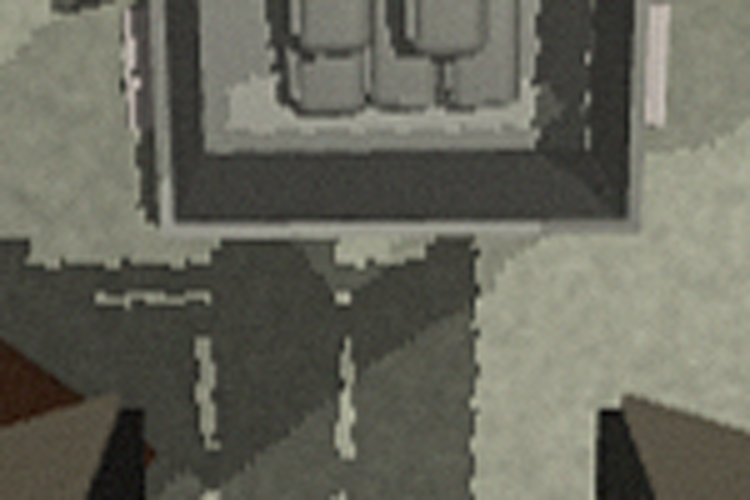

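Run:
```python
from h import *
c=load("w23")
for nm,p in (("outer",[(125,98,0),(670,90,0),(640,228,150),(162,236,150)]),("inner",[(140,113,0),(653,107,0),(628,214,150),(175,222,150)])):
    P=cast(c,[(180+(a+.5)/5-.5,y+(b+.5)/5-.5) for a,b,y in p],.069)
    print(nm,P.round(4),P.mean(0).round(4),[np.linalg.norm(P[i]-P[(i+1)%4]).round(4) for i in range(4)])
    v=P[0]+P[1]-P[2]-P[3]; w=P[0]+P[3]-P[1]-P[2]; print(np.degrees(np.arctan2(v[1],v[0])),np.degrees(np.arctan2(-w[0],w[1])))
```

```text
outer [[ 0.5995 -0.2206  0.069 ]
 [ 0.6175 -0.3188  0.069 ]
 [ 0.451  -0.3488  0.069 ]
 [ 0.4325 -0.2503  0.069 ]] [ 0.5251 -0.2846  0.069 ] [np.float64(0.0999), np.float64(0.1692), np.float64(0.1001), np.float64(0.1696)]
10.14226542680915 10.553198865213457
inner [[ 0.5974 -0.2237  0.069 ]
 [ 0.6142 -0.3164  0.069 ]
 [ 0.4536 -0.3456  0.069 ]
 [ 0.436  -0.2526  0.069 ]] [ 0.5253 -0.2846  0.069 ] [np.float64(0.0942), np.float64(0.1633), np.float64(0.0947), np.float64(0.164)]
10.249193865680388 10.501841428497919
```

```bash
python3 go.py 456 -20 230 -7.8 0; python3 -m crank '[[-0.5,-6,0.5,0,0,4,0.5],[-1,-12,1,0,0,8,0.5],[-3,-18,1.5,0,0,13,0.5],[-4.5,-24,2,0,0,17.5,0.5],[-5.4,-26.6,2,0,0,17.5,0.5]]'; python3 go.py 456 -20 230 -7.8 0
```

```text
shift cm [  3.78 -26.62   1.96] rot deg [-0.1 -0.1 17.5] | t 35.58 pos [ 463.7 -288.9  249. ] rot [-1.799e+02 -1.000e-01  9.700e+00] F [-0.4  0.1  0.1] open 45.8 q [-0.7   0.36  1.42  0.    1.35  0.7 ]
time: 36.2
tool_pos: [0.3638, -0.0336, 0.2293]
tool_rot: [-3.139, -0.001, -0.135]
contact_force: [-0.3, -0.3, -0.2]
opening: 0.0459
shift cm [ 8.95 -2.58 -0.06] rot deg [-0.2 -0.1  0.1] | t 36.2 pos [363.8 -33.6 229.3] rot [-1.798e+02 -1.000e-01 -7.700e+00] F [-0.3 -0.3 -0.2] open 45.9 q [-0.31  0.04  1.9   0.    1.2   1.4 ]
```

```bash
python3 -m crank '[[4,-1,0,0,0,0,0.5],[8.9,-2,0,0,0,0,0.5],[8.9,-2.2,0,0,0,0,0.5],[8.9,-2.2,0,0,0,0,0.5],[8.9,-2.2,0,0,0,0,0.5]]'
python3 - <<'E'
from h import *
c=snap("wrist","w24"); crop(c,(150,0,310,190),4,"w24c.png")
E
python3 go.py 531 -11 31 -7.8 0
```

```text
time: 36.83
tool_pos: [0.4561, -0.026, 0.2297]
tool_rot: [-3.139, -0.001, -0.136]
contact_force: [0.3, -0.0, -0.7]
opening: 0.0455
shift cm [ 7.17 -2.45 19.9 ] rot deg [-0.1 -0.1  0. ] | t 36.88 pos [456.3 -26.  229.8] rot [-1.799e+02 -1.000e-01 -7.800e+00] F [ 0.1  0.5 -0.2] open 45.9 q [-0.23  0.21  1.69  0.    1.24  1.48]
```

View pics/w24c.png

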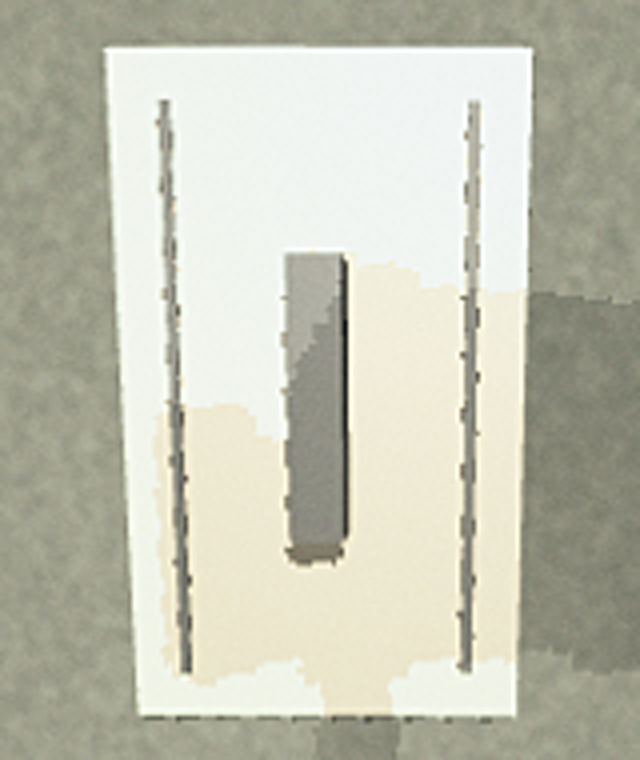

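```bash
python3 - <<'E'
from h import *
c=load("w24")
P=cast(c,[(150+(a+.5)/4-.5,(b+.5)/4-.5) for a,b in [(105,47),(533,46),(516,716),(140,716)]],.010);print(P.round(4),P.mean(0),[np.linalg.norm(P[i]-P[(i+1)%4]).round(4) for i in range(4)])
a=(P[0]+P[1]-P[2]-P[3]);print("yaw",np.degrees(np.arctan2(a[1],a[0])))
E
python3 go.py 531 -11 31 -8 0
```

```text
[[ 0.6266  0.0306  0.01  ]
 [ 0.6117 -0.0774  0.01  ]
 [ 0.4384 -0.0526  0.01  ]
 [ 0.4532  0.0549  0.01  ]] [ 0.53248364 -0.0111194   0.01      ] [np.float64(0.1091), np.float64(0.1751), np.float64(0.1085), np.float64(0.1751)]
yaw -8.069340372566748
shift cm [ 7.17 -2.45 19.9 ] rot deg [-0.1 -0.1  0.2] | t 36.88 pos [456.3 -26.  229.8] rot [-1.799e+02 -1.000e-01 -7.800e+00] F [ 0.1  0.5 -0.2] open 45.9 q [-0.23  0.21  1.69  0.    1.24  1.48]
```

```bash
python3 go.py 532 -11 80 -8 0; python3 -m crank '[[3,-1,4,0,0,0.2,0.5],[6,-2,8,0,0,0.2,0.5],[7.3,-2.4,12,0,0,0.2,0.5],[7.3,-2.4,15,0,0,0.2,0.5],[7.3,-2.4,15,0,0,0.2,0.5]]';python3 -m crank '[[0,0,0,0,0,0,0.5],[0,0,0,0,0,0,0.5]]'; python3 go.py 532 -11 31 -8 0
```

```text
shift cm [ 7.28 -2.47 15.  ] rot deg [-0.1 -0.1  0.2] | t 36.88 pos [456.3 -26.  229.8] rot [-1.799e+02 -1.000e-01 -7.800e+00] F [ 0.1  0.5 -0.2] open 45.9 q [-0.23  0.21  1.69  0.    1.24  1.48]
time: 37.5
tool_pos: [0.531, -0.0114, 0.078]
tool_rot: [-3.139, 0.004, -0.139]
contact_force: [0.8, 0.5, -0.1]
opening: 0.0459
time: 37.75
tool_pos: [0.5337, -0.0118, 0.0814]
tool_rot: [-3.139, -0.004, -0.139]
contact_force: [0.1, -0.0, 0.2]
opening: 0.0459
shift cm [-0.2  -0.04  5.04] rot deg [-0.1 -0.3  0.1] | t 37.75 pos [533.7 -11.8  81.4] rot [-179.9   -0.3   -7.9] F [ 0.1 -0.   0.2] open 45.9 q [-0.17  0.51  1.69  0.    0.93  1.54]
```

```bash
python3 -m crank '[[-0.1,0,2.5,0,0,0,0.5],[-0.1,0,4.5,0,0,0,0.5],[-0.1,0,4.9,0,0,0,0.5],[-0.1,0,4.9,0,0,0,0.3],[-0.1,0,4.9,0,0,0,0.1]]' 40;python3 -m crank '[[0,0,0,0,0,0,0.05],[0,0,0,0,0,0,0.05],[0,0,0,0,0,0,0.05]]'; python3 go.py 532 -11 31 -8 0
```

```text
time: 38.38
tool_pos: [0.5327, -0.0113, 0.0318]
tool_rot: [-3.139, -0.003, -0.138]
contact_force: [0.2, -0.5, 0.4]
opening: 0.0304
time: 38.75
tool_pos: [0.5323, -0.0112, 0.0311]
tool_rot: [-3.139, -0.002, -0.138]
contact_force: [-1.5, 0.7, 3.2]
opening: 0.0133
shift cm [-0.03 -0.02  0.01] rot deg [-0.1 -0.1  0.1] | t 38.75 pos [532.3 -11.2  31.1] rot [-1.799e+02 -1.000e-01 -7.900e+00] F [-1.5  0.7  3.2] open 13.3 q [-0.17  0.59  1.74  0.    0.82  1.54]
```

```bash
python3 -m crank '[[0,0,-2,0,0,0,0.05],[0,0,-6,0,0,0,0.05],[0,0,-11,0,0,0,0.05],[0,0,-16,0,0,0,0.05],[0,0,-17,0,0,0,0.05]]';python3 -m crank '[[0,0,0,0,0,0,0.05],[0,0,0,0,0,0,0.05]]'; python3 go.py 525 -284.6 200 10.3 0;python3 - <<'E'
from h import *
c=snap("wrist","w25")
E
```

```text
time: 39.38
tool_pos: [0.5332, -0.0118, 0.204]
tool_rot: [-3.139, -0.008, -0.138]
contact_force: [-0.0, 0.6, -1.2]
opening: 0.0132
time: 39.62
tool_pos: [0.5307, -0.0115, 0.1988]
tool_rot: [-3.139, 0.002, -0.138]
contact_force: [-0.1, -0.4, -1.0]
opening: 0.0135
shift cm [ 3.21 27.13 -0.2 ] rot deg [ -0.2   0.1 -18.2] | t 39.62 pos [530.7 -11.5 198.8] rot [-1.799e+02  1.000e-01 -7.900e+00] F [-0.1 -0.4 -1. ] open 13.5 q [-0.17  0.38  1.55  0.    1.22  1.54]
```

View pics/w25.png

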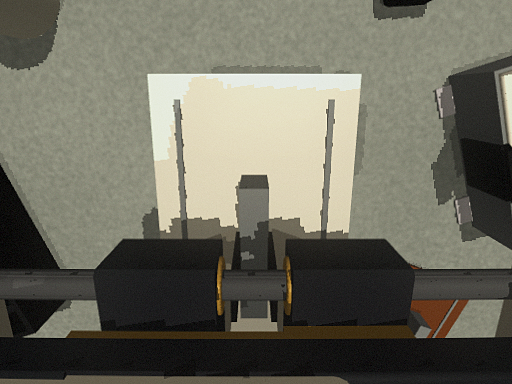

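Run:
```python
from h import *
from scipy.spatial.transform import Rotation as Ro
c=load("w25"); crop(c,(135,60,375,120),3,"w25c.png")
s=robot.observe(); z=s["tool_pos"][2]-.021
P=cast(c,[(148,74),(361,74),(356,200),(155,200)],z); print(P, np.linalg.norm(P[0]-P[1]))
R0=Ro.from_euler('xyz',s["tool_rot"]).inv()
print(R0.apply(P-s["tool_pos"]).round(4))
```

```text
[[ 0.62440061  0.02893839  0.1777544 ]
 [ 0.60935939 -0.07776137  0.1777544 ]
 [ 0.54299424 -0.07135683  0.1777544 ]
 [ 0.55858668  0.03993451  0.1777544 ]] 0.10775470994793084
[[ 0.0872 -0.0529  0.0209]
 [ 0.0871  0.0549  0.0206]
 [ 0.0204  0.0577  0.0208]
 [ 0.0205 -0.0547  0.0211]]
```

View pics/w25c.png

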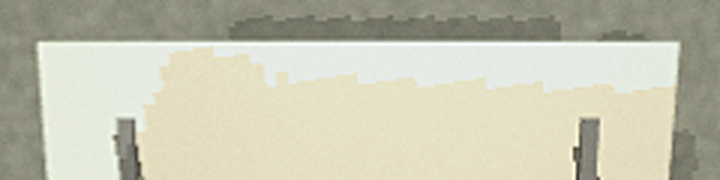

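```bash
python3 -m crank '[[0.6,5,-0.3,0,0,-3,0.05],[1.2,10,-0.3,0,0,-6,0.05],[1.8,15,-0.3,0,0,-9,0.05],[2.4,20,-0.3,0,0,-13,0.05],[3.1,25,-0.3,0,0,-17,0.05]]';python3 go.py 525 -283.5 180 10.3 0
```

```text
time: 40.3
tool_pos: [0.5272, -0.2648, 0.2015]
tool_rot: [-3.138, -0.0, 0.16]
contact_force: [0.6, -0.1, -1.1]
opening: 0.0128
shift cm [-0.52  1.81  2.14] rot deg [-0.2 -0.  -1.1] | t 40.3 pos [ 527.2 -264.8  201.5] rot [-179.8   -0.     9.2] F [ 0.6 -0.1 -1.1] open 12.8 q [-0.6   0.48  1.37  0.    1.29  0.81]
```

```bash
python3 -m crank '[[-0.3,1,1,0,0,-1,0.05],[-0.5,1.7,2,0,0,-1.1,0.05],[-0.5,1.7,2,0,0,-1.1,0.05],[-0.5,1.7,2,0,0,-1.1,0.05]]';python3 -m crank '[[0,0,0,0,0,0,0.05],[0,0,0,0,0,0,0.05]]';python3 go.py 525 -283.5 125 10.3 0;python3 - <<'E'
from h import *
c=snap("wrist","w26"); snap("top","t26"); snap("scene","s26")
E
```

```text
time: 40.8
tool_pos: [0.5259, -0.2798, 0.1831]
tool_rot: [-3.139, -0.002, 0.179]
contact_force: [-0.4, 0.0, -0.8]
opening: 0.0132
time: 41.05
tool_pos: [0.526, -0.2806, 0.1835]
tool_rot: [-3.14, -0.003, 0.178]
contact_force: [-0.0, -0.8, -1.4]
opening: 0.0132
shift cm [-0.16  0.28  5.85] rot deg [-0.1 -0.1 -0.1] | t 41.05 pos [ 526.  -280.6  183.5] rot [-1.799e+02 -1.000e-01  1.020e+01] F [-0.  -0.8 -1.4] open 13.2 q [-0.62  0.5   1.38  0.    1.25  0.77]
```

View pics/w26.png

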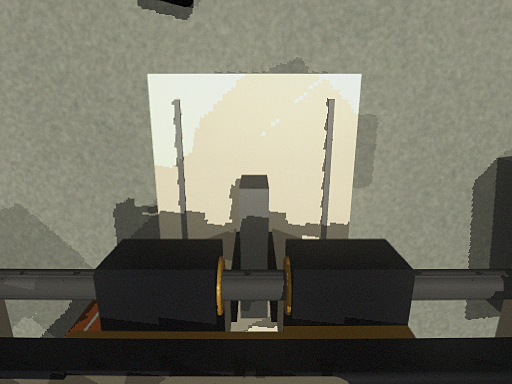

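```bash
python3 -m crank '[[-0.1,0.2,2,0,0,0,0.05],[-0.2,0.3,4,0,0,-0.1,0.05],[-0.2,0.3,5.4,0,0,-0.1,0.05],[-0.2,0.3,5.4,0,0,-0.1,0.05],[-0.2,0.3,5.4,0,0,-0.1,0.05]]';python3 -m crank '[[0,0,0,0,0,0,0.05],[0,0,0,0,0,0,0.05]]';python3 go.py 525 -283.5 100 10.3 0;python3 - <<'E'
from h import *
c=snap("top","t27");crop(c,(330,130,430,240),5,"t27c.png");c=snap("scene","s27");crop(c,(100,130,220,250),5,"s27c.png");
E
```

```text
time: 41.82
tool_pos: [0.5248, -0.2844, 0.1297]
tool_rot: [-3.141, -0.003, 0.179]
contact_force: [0.4, -0.3, -0.7]
opening: 0.013
time: 42.08
tool_pos: [0.5246, -0.2843, 0.1296]
tool_rot: [-3.14, -0.003, 0.179]
contact_force: [0.4, 0.3, -0.4]
opening: 0.0136
shift cm [ 0.05 -0.07  2.96] rot deg [-0.1 -0.2 -0. ] | t 42.08 pos [ 524.6 -284.3  129.6] rot [-179.9   -0.2   10.3] F [ 0.4  0.3 -0.4] open 13.6 q [-0.63  0.56  1.45  0.    1.13  0.76]
```

View pics/t27c.png

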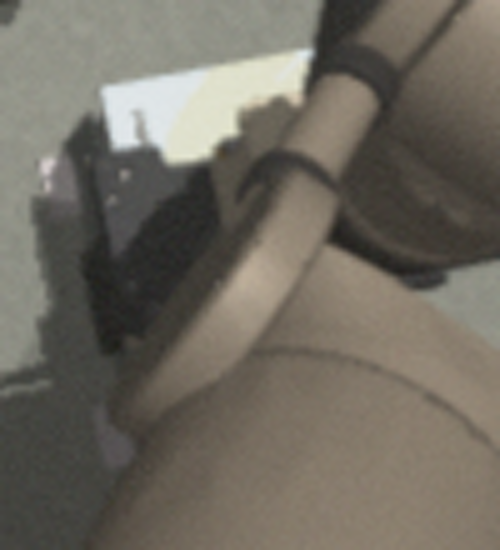

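View pics/s27c.png

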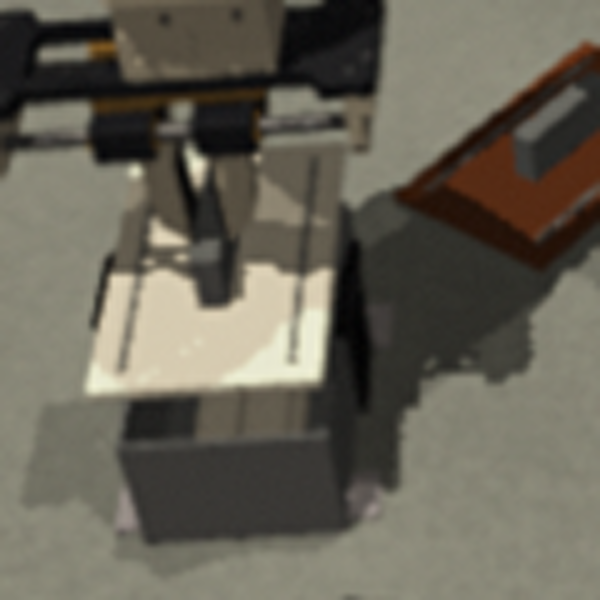

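Run:
```python
from h import *
c=load("s27"); im=c["frame"]
crop(c,(110,190,180,245),11,"s27d.png")
```

```text
(no output)
```

View pics/s27d.png

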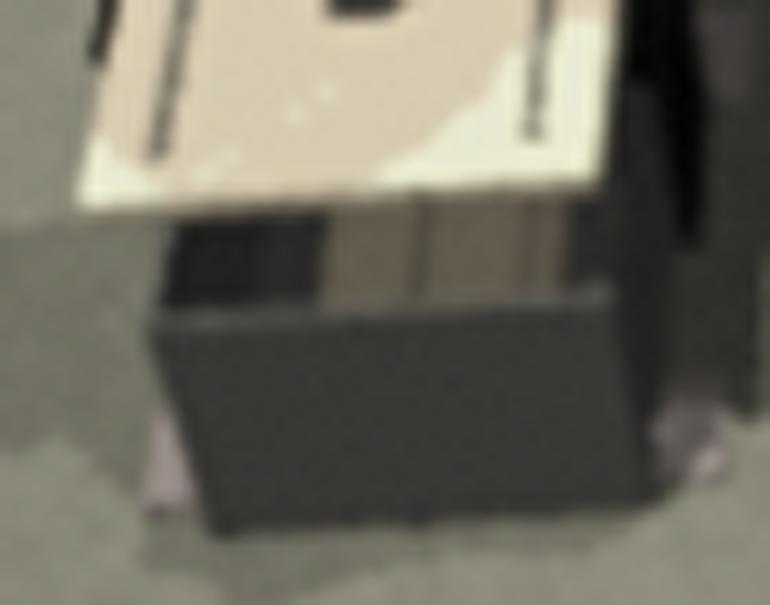

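Run:
```python
from h import *
c=load("s27")
f=lambda a,b:(110+(a+.5)/11-.5,190+(b+.5)/11-.5)
th=np.radians(10.3);R=np.array([[np.cos(th),np.sin(th)],[-np.sin(th),np.cos(th)]])
for z in (.1036,.1086):
    L=cast(c,[f(78,208),f(601,188)],z); print("lid",z,L.round(4),np.linalg.norm(L[0]-L[1]).round(4),((L[:,:2]-[.5246,-.2843])@R.T).round(4))
T=cast(c,[f(150,325),f(614,295)],.069); print("tub",T.round(4),np.linalg.norm(T[0]-T[1]).round(4),((T[:,:2]-[.5246,-.2843])@R.T).round(4))
```

```text
lid 0.1036 [[ 0.6149 -0.3262  0.1036]
 [ 0.5986 -0.2157  0.1036]] 0.1117 [[ 0.0814 -0.0573]
 [ 0.0851  0.0543]]
lid 0.1086 [[ 0.6197 -0.3234  0.1086]
 [ 0.6034 -0.2136  0.1086]] 0.111 [[ 0.0866 -0.0555]
 [ 0.0902  0.0554]]
tub [[ 0.6152 -0.3177  0.069 ]
 [ 0.5967 -0.2187  0.069 ]] 0.1007 [[ 0.0832 -0.0491]
 [ 0.0827  0.0517]]
```

```bash
python3 -m crank '[[0,-0.1,1,0,0,0,0.05],[0,-0.1,1.8,0,0,0,0.05],[0,-0.1,1.8,0,0,0,0.05],[0,-0.1,1.8,0,0,0,0.05]]';python3 go.py 525 -283.5 100 10.3 0
```

```text
time: 42.68
tool_pos: [0.5241, -0.2832, 0.1109]
tool_rot: [-3.139, -0.002, 0.179]
contact_force: [0.3, -0.6, -1.2]
opening: 0.0133
shift cm [0.08 0.05 1.09] rot deg [-0.1 -0.1 -0. ] | t 42.67 pos [ 524.1 -283.2  110.9] rot [-1.799e+02 -1.000e-01  1.030e+01] F [ 0.3 -0.6 -1.2] open 13.3 q [-0.63  0.58  1.48  0.    1.09  0.76]
```

```bash
python3 -m crank '[[0.1,0,0.6,0,0,0,0.05],[0.1,0,0.9,0,0,0,0.05],[0.1,0,0.9,0,0,0,0.05]]';python3 go.py 525 -283.5 95 10.3 0;python3 -m crank '[[0,0,0.3,0,0,0,0.05],[0,0,0.3,0,0,0,0.05]]';python3 go.py 525 -283.5 95 10.3 0
```

```text
time: 43.05
tool_pos: [0.5256, -0.2831, 0.1023]
tool_rot: [-3.14, -0.003, 0.179]
contact_force: [1.4, 0.4, 1.8]
opening: 0.0137
shift cm [-0.07  0.03  0.73] rot deg [-0.1 -0.2 -0. ] | t 43.05 pos [ 525.6 -283.1  102.3] rot [-179.9   -0.2   10.3] F [1.4 0.4 1.8] open 13.7 q [-0.62  0.59  1.48  0.    1.07  0.77]
time: 43.3
tool_pos: [0.5252, -0.2829, 0.0986]
tool_rot: [-3.139, -0.002, 0.179]
contact_force: [2.2, -0.5, 0.1]
opening: 0.0134
shift cm [-0.03  0.06  0.36] rot deg [-0.1 -0.1 -0. ] | t 43.3 pos [ 525.2 -282.9   98.6] rot [-1.799e+02 -1.000e-01  1.030e+01] F [ 2.2 -0.5  0.1] open 13.4 q [-0.62  0.59  1.49  0.    1.06  0.77]
```

```bash
python3 -m crank '[[0,0,0.3,0,0,0,0.05],[0,0,0.4,0,0,0,0.05],[0,0,0.4,0,0,0,0.05]]';python3 go.py 525 -283.5 95 10.3 0;python3 - <<'E'
from h import *
c=snap("scene","s28");crop(c,(100,150,200,250),6,"s28c.png");c=snap("wrist","w28")
E
```

```text
time: 43.68
tool_pos: [0.5248, -0.2828, 0.0952]
tool_rot: [-3.139, -0.001, 0.179]
contact_force: [-1.6, 1.1, 5.2]
opening: 0.0133
shift cm [0.   0.08 0.02] rot deg [-0.1 -0.1 -0. ] | t 43.67 pos [ 524.8 -282.8   95.2] rot [-1.799e+02 -1.000e-01  1.030e+01] F [-1.6  1.1  5.2] open 13.3 q [-0.62  0.6   1.49  0.    1.06  0.77]
```

View pics/s28c.png

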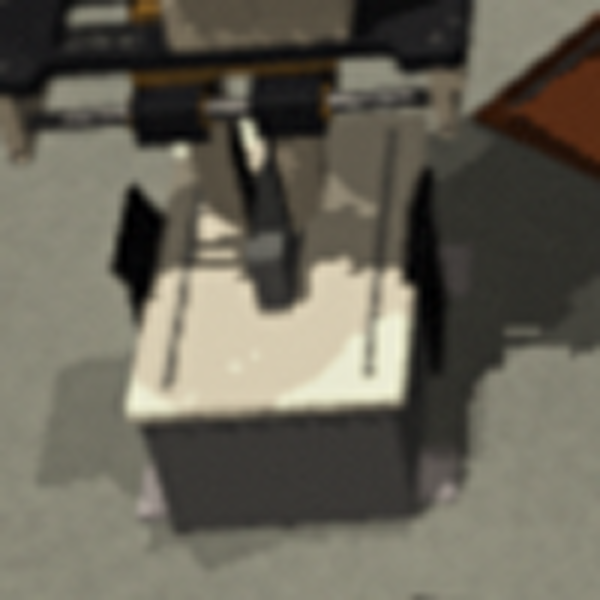

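View pics/w28.png

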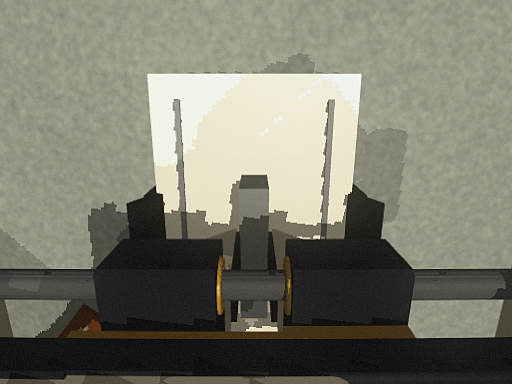

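```bash
python3 -m crank '[[0,0,0.2,0,0,0,0.05],[0,0,0.3,0,0,0,0.05]]';python3 -m crank '[[0,0,0.2,0,0,0,0.05],[0,0,0.3,0,0,0,0.05]]'; python3 go.py 525 -283.5 95 10.3 0
```

```text
time: 44.02
tool_pos: [0.5249, -0.2828, 0.095]
tool_rot: [-3.14, -0.002, 0.179]
contact_force: [-10.1, 5.9, 29.4]
opening: 0.0133
time: 44.28
tool_pos: [0.5249, -0.2828, 0.0949]
tool_rot: [-3.142, -0.003, 0.18]
contact_force: [-16.8, 10.4, 47.7]
opening: 0.0134
shift cm [-0.01  0.07 -0.01] rot deg [-0.  -0.2 -0. ] | t 44.27 pos [ 524.9 -282.8   94.9] rot [-180.    -0.2   10.3] F [-16.8  10.4  47.7] open 13.4 q [-0.62  0.59  1.49  0.    1.05  0.77]
```

```bash
python3 -m crank '[[0,0,-0.3,0,0,0,0.05],[0,0,-0.6,0,0,0,0.05],[0,0,-0.7,0,0,0,0.05]]';python3 go.py 525 -283.5 95 10.3 0;python3 - <<'E'
from h import *
c=snap("wrist","w29");crop(c,(110,60,400,250),2.7,"w29c.png")
E
```

```text
time: 44.65
tool_pos: [0.525, -0.2828, 0.0955]
tool_rot: [-3.139, -0.001, 0.179]
contact_force: [0.1, 0.1, -0.3]
opening: 0.0132
shift cm [-0.01  0.07  0.05] rot deg [-0.1 -0.1 -0. ] | t 44.65 pos [ 525.  -282.8   95.5] rot [-1.799e+02 -1.000e-01  1.030e+01] F [ 0.1  0.1 -0.3] open 13.2 q [-0.62  0.59  1.49  0.    1.06  0.77]
```

View pics/w29c.png

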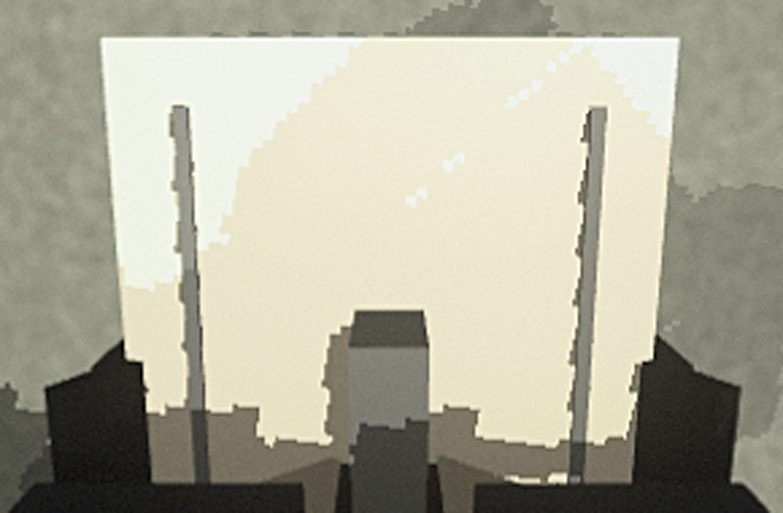

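```bash
python3 -m crank '[[0,0,0,0,0,0,0.35],[0,0,0,0,0,0,0.4],[0,0,0,0,0,0,0.4],[0,0,-1,0,0,0,0.4],[0,0,-3,0,0,0,0.4]]';python3 -m crank '[[0,0,-4,0,0,0,0.4],[0,0,-10,0,0,0,0.4],[-3,0,-12,0,0,0,0.4],[-6,0,-12,0,0,0,0.4],[-6,0,-12,0,0,0,0.4]]'
python3 - <<'E'
from h import *
c=snap("wrist","w30");c=snap("scene","s30");crop(c,(100,130,220,250),5,"s30c.png");
E
```

```text
time: 45.32
tool_pos: [0.5248, -0.2828, 0.1262]
tool_rot: [-3.139, -0.001, 0.179]
contact_force: [0.5, -0.1, 0.7]
opening: 0.0366
time: 45.95
tool_pos: [0.4647, -0.2944, 0.2473]
tool_rot: [-3.141, -0.003, 0.178]
contact_force: [-0.0, 0.5, -0.3]
opening: 0.037
```

View pics/w30.png

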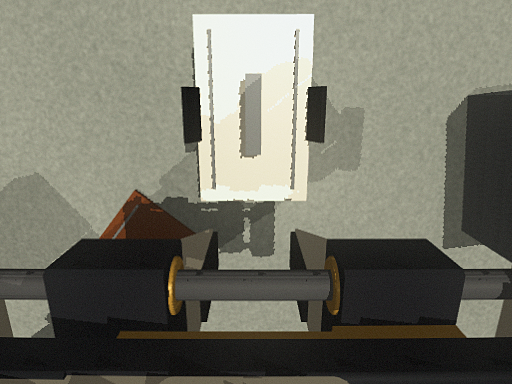

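View pics/s30c.png

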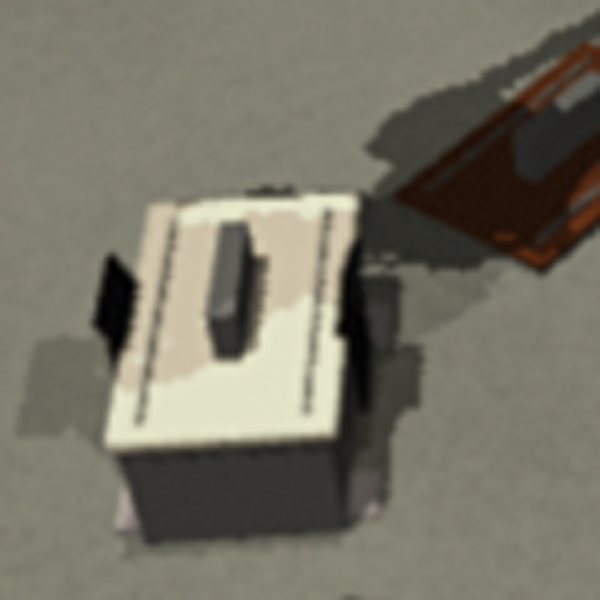

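Run:
```python
from h import *
c=snap("wrist","w31"); crop(c,(170,0,340,210),3.5,"w31c.png")
th=np.radians(10.3);R=np.array([[np.cos(th),np.sin(th)],[-np.sin(th),np.cos(th)]])
P=cast(c,[(193,14),(314,14),(307,200.5),(201,200.5)],.074);print(P.round(4),P.mean(0),[np.linalg.norm(P[i]-P[(i+1)%4]).round(4) for i in range(4)])
g=c["frame"].astype(int).sum(2)
for r in (95,110,125,135): print(r,g[r,176:212].tolist(),g[r,296:332].tolist())
```

```text
[[ 0.6028 -0.2152  0.074 ]
 [ 0.6218 -0.3218  0.074 ]
 [ 0.4506 -0.3534  0.074 ]
 [ 0.4313 -0.246   0.074 ]] [ 0.52662432 -0.28409229  0.074     ] [np.float64(0.1082), np.float64(0.1742), np.float64(0.109), np.float64(0.1742)]
95 [425, 440, 437, 446, 490, 290, 54, 78, 60, 92, 63, 75, 69, 90, 84, 85, 73, 88, 79, 88, 89, 88, 43, 34, 662, 748, 730, 720, 723, 720, 724, 726, 750, 570, 472, 475] [441, 559, 727, 705, 697, 699, 693, 697, 708, 731, 289, 356, 120, 90, 132, 122, 124, 125, 105, 130, 137, 118, 118, 120, 128, 131, 104, 120, 128, 109, 114, 519, 488, 480, 469, 443]
110 [415, 440, 445, 461, 493, 503, 264, 64, 92, 104, 104, 65, 89, 71, 95, 82, 109, 79, 77, 103, 100, 93, 97, 53, 173, 752, 744, 720, 723, 720, 727, 724, 749, 556, 448, 462] [392, 726, 705, 695, 692, 691, 696, 693, 693, 713, 755, 308, 108, 132, 130, 126, 136, 138, 118, 121, 139, 129, 117, 124, 122, 146, 140, 121, 109, 108, 314, 412, 389, 401, 391, 407]
125 [430, 429, 446, 435, 410, 440, 473, 243, 49, 77, 104, 89, 83, 106, 105, 103, 93, 107, 104, 115, 104, 95, 109, 90, 36, 646, 702, 684, 678, 673, 672, 678, 681, 693, 600, 419] [569, 709, 692, 686, 685, 684, 692, 688, 693, 731, 378, 142, 119, 141, 152, 127, 131, 141, 142, 139, 124, 140, 128, 131, 123, 146, 150, 131, 98, 264, 417, 395, 378, 391, 409, 401]
135 [440, 458, 458, 443, 448, 459, 492, 330, 134, 80, 95, 103, 93, 97, 87, 89, 105, 109, 101, 108, 96, 98, 120, 112, 67, 320, 699, 694, 676, 675, 679, 671, 677, 698, 564, 402] [633, 697, 682, 680, 680, 683, 681, 683, 692, 746, 342, 120, 140, 144, 142, 136, 136, 147, 133, 135, 136, 125, 146, 119, 156, 142, 140, 126, 137, 449, 410, 385, 382, 389, 407, 392]
```

View pics/w31c.png

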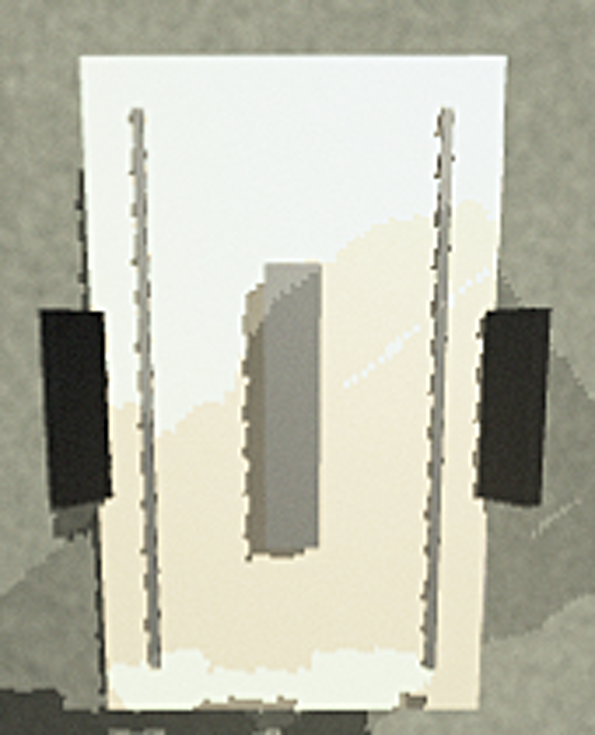

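```bash
python3 - <<'E'
from h import *
c=load("w31")
for r,l,rr in ((110,199.9,306.8),(125,200.5,306.2)):
    P=cast(c,[(l,r),(rr,r)],.0765); print(np.linalg.norm(P[0]-P[1]),P.mean(0))
c=snap("top","t31"); print(robot.observe()["time"],robot.observe()["contact_force"])
E
python3 go.py 460 -100 300 10 0
```

```text
0.10155176545556314 [ 0.52996065 -0.28309319  0.0765    ]
0.10156059793711565 [ 0.51615408 -0.28556242  0.0765    ]
46.15 [-0.06121367 -0.47156291  0.35882058]
shift cm [  2.83 -19.2   -5.36] rot deg [-0.1 -0.1  0.3] | t 46.15 pos [ 466.5 -293.9  245.9] rot [-1.799e+02 -1.000e-01  1.030e+01] F [-0.1 -0.5  0.4] open 36.7 q [-0.7   0.38  1.42  0.    1.35  0.69]
```

View pics/t31.png

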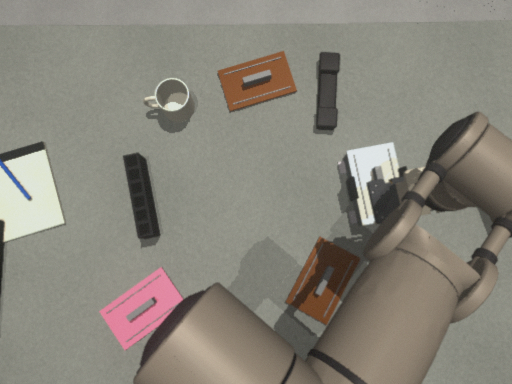

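```bash
python3 -c "
from cell import robot
print(robot.hand_in())"
```

```text
the job is handed in; nothing more can be done
None
```

The job is done and handed in at about 46 s. All five markers that were there (one pocket was empty from the start) went from the holder into the grey tub, three on the floor and two on top. The white lid then went on and I pressed it down until it stopped moving.

**Last checks:**
- **Lid:** it sits flat. The gripper was within 1 mm of the height expected with the lid home. The lid outline, measured at seated height, came out at 174 x 108–109 mm against 175 x 109 mm.
- **Catches:** both noses overlap the plate edges. They are 101.6 mm apart, against 102 mm at rest, so both have snapped back. I judged this by sight and measurement and did not tug the lid.
- **Other things:** the holder is empty, and the mug and handset are where they were. The arm was clear of everything at hand-in.

**Disagreements and higher readings:**
- **Tub position:** my first rough reading from the top camera and the wrist camera's reading differed by 3–4 mm. I placed the lid by the wrist camera, shifted 1–2 mm sideways after comparing with how the held lid appeared and with the scene camera.
- **Tub size:** the wrist camera also read the tub about 1% too small.
- **Pressing force:** the final press peaked at 48 N downward at the wrist (about 52 N in all), more than the catches needed but under the 120 N limit. It went through the fingers on the rib.

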